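# Prove the hang-on trays, then stock them with chocked oil filters

### The job

Before loading the three sloping hang-on trays, prove that each is locked on: from left to right (as the robot sees them) pull each straight up by its front pull with about 15 N, keep that pull on for a good second, and let it down again without wrenching it. Then stock all the oil filters on the bench in the trays, one to a tray in whichever trays you like: they roll, so first stand a rubber chock well inside the tray with its ramp facing uphill, then lay the filter on its side across the slope so that it rests on the ramp and stays there when you let go. Do not shove the other things on the bench about, and put right anything of the job that gets knocked out of place.

Things in the scene. Friction and masses are not known exactly. Their poses are not given: they have to be found in the camera images.
- rack: low blue steel rack, fixed: two slotted posts 36 mm square, 214 mm high, 225 mm either side of its middle, 30 mm behind the origin, with a cross rail below the trays. Origin on the bench under the line of the hooks of the middle tray; x away from the robot, y left. Three trays hang side by side on the rail, 124 mm apart
- tray_left (a joint): lift of the left-hand (largest y) tray on its hooks, m: 0 hanging at rest, positive = the tray raised straight up against its sprung locking clip, which gives a little and takes it back down. Empty (0.45 kg) it starts to lift at 4.4 N of pull and then gives 0.5 mm per newton: 15 N lifts it 5.3 mm
- tray_left_pull (a point): middle of the front pull of the left-hand (largest y) tray: a folded steel nose in the middle of the tray's open front end, 26 mm wide, 20 mm deep, 44 mm long; this point is 10 mm below its flat top, about 83 mm above the bench. Axes as at the tray's floor
- tray_left_floor (a point): middle of the floor (top face) of the left-hand (largest y) steel tray: 220 mm long from open front to hooks, 112 mm wide inside between side flanges 9 mm high. x runs uphill along the floor, away from the robot (slope 9 degrees), y across it to the left, z square to the floor. Front and back ends are open, without a lip
- tray_mid (a joint): lift of the middle tray on its hooks, m: 0 hanging at rest, positive = the tray raised straight up against its sprung locking clip, which gives a little and takes it back down. Empty (0.45 kg) it starts to lift at 4.4 N of pull and then gives 0.5 mm per newton: 15 N lifts it 5.3 mm
- tray_mid_pull (a point): middle of the front pull of the middle tray: a folded steel nose in the middle of the tray's open front end, 26 mm wide, 20 mm deep, 44 mm long; this point is 10 mm below its flat top, about 83 mm above the bench. Axes as at the tray's floor
- tray_mid_floor (a point): middle of the floor (top face) of the middle steel tray: 220 mm long from open front to hooks, 112 mm wide inside between side flanges 9 mm high. x runs uphill along the floor, away from the robot (slope 9 degrees), y across it to the left, z square to the floor. Front and back ends are open, without a lip
- tray_right (a joint): lift of the right-hand (smallest y) tray on its hooks, m: 0 hanging at rest, positive = the tray raised straight up against its sprung locking clip, which gives a little and takes it back down. Empty (0.45 kg) it starts to lift at 4.4 N of pull and then gives 0.5 mm per newton: 15 N lifts it 5.3 mm
- tray_right_pull (a point): middle of the front pull of the right-hand (smallest y) tray: a folded steel nose in the middle of the tray's open front end, 26 mm wide, 20 mm deep, 44 mm long; this point is 10 mm below its flat top, about 83 mm above the bench. Axes as at the tray's floor
- tray_right_floor (a point): middle of the floor (top face) of the right-hand (smallest y) steel tray: 220 mm long from open front to hooks, 112 mm wide inside between side flanges 9 mm high. x runs uphill along the floor, away from the robot (slope 9 degrees), y across it to the left, z square to the floor. Front and back ends are open, without a lip
- filter1: white spin-on oil filter, a cylinder 62 mm in diameter and 85 mm long, lying on its side, 0.26 kg; origin at the middle of its axis, y along its length (either end may go first). It lies still on the level bench but rolls on a tray's slope. May be absent
- filter2: white spin-on oil filter, a cylinder 62 mm in diameter and 85 mm long, lying on its side, 0.26 kg; origin at the middle of its axis, y along its length (either end may go first). It lies still on the level bench but rolls on a tray's slope. May be absent
- filter3: white spin-on oil filter, a cylinder 62 mm in diameter and 85 mm long, lying on its side, 0.26 kg; origin at the middle of its axis, y along its length (either end may go first). It lies still on the level bench but rolls on a tray's slope. May be absent
- chock1: black rubber wedge chock, 60 mm long (x), 32 mm wide (y), 36 mm high, 0.1 kg; origin at the centre of its underside. Its ramp rises at 35 degrees from a 3 mm toe at the +x end to a flat top between x = -17 and -30 mm; the back is upright. A filter resting on the ramp has its axis 44 mm from the origin along x, 31 mm up
- chock2: black rubber wedge chock, 60 mm long (x), 32 mm wide (y), 36 mm high, 0.1 kg; origin at the centre of its underside. Its ramp rises at 35 degrees from a 3 mm toe at the +x end to a flat top between x = -17 and -30 mm; the back is upright. A filter resting on the ramp has its axis 44 mm from the origin along x, 31 mm up
- chock3: black rubber wedge chock, 60 mm long (x), 32 mm wide (y), 36 mm high, 0.1 kg; origin at the centre of its underside. Its ramp rises at 35 degrees from a 3 mm toe at the +x end to a flat top between x = -17 and -30 mm; the back is upright. A filter resting on the ramp has its axis 44 mm from the origin along x, 31 mm up
- grease_tin: squat aluminium tin with a black lid, 71 mm across, 64 mm high, standing near the filters, not part of the job
- plug_box: brown carton 110 x 90 x 45 mm on the bench under the trays, not part of the job
- marker: black marker pen lying on the bench left of the rack, 14 mm thick, 125 mm long, not part of the job
- wheel_bearing: steel wheel bearing lying flat on the bench right of the rack, 66 mm across, 30 mm high, not part of the job
There are look-alikes about, which are no part of the job. What is shaped like the chock3 but purple or turquoise is not meant.

How it is judged:
By the outcome, as a careful person would: the job done as asked, in the order asked, and still so for the second after the job is handed in, with the robot touching nothing.
Of filter1, filter2, filter3 only 2 to 3 are there at a start; the rules pass over those that are not, and their reading is None.
At some moment in a run one of chock1, chock2, chock3 may be knocked a few centimetres aside while the robot is not near it.
It also fails if it takes over 210 s, if anything falls off the work surface, if the arm or the gripper's body presses on something with over 40 N, if the wrist force passes 120 N, or if a joint passes its speed limit or range.

### The arm

A 7-joint arm with a two-finger parallel gripper is mounted at the origin on the work surface. World frame = base frame: x ahead of the robot, y to its left, z up, the work surface at z = 0. Lengths are in mm, angles in rad, forces in N, time in s.
With the tool pointing down it reaches from about 400 to 875 mm from the base axis. Payload 4.4 kg.
Tool frame: the origin (TCP) lies on the centre line of the jaws, within the pads' length; the fingertips stand 19 mm ahead of it and the grasp point (between the pads) is the TCP; z points along the fingers, y is the line along which they close (so a half turn about z gives the same grasp; the last joint's range is limited). The gripper opens to 85 mm and grips with 20 to 120 N. Pads are 22 mm wide; open, the fingers measure 114 mm over their backs; the gripper's body (76 mm by 85 mm) begins 54 mm behind the grasp point. The pads swing forward as they close: fully open they stand 13 mm farther back than shut.
Start: joints at [-1.331, 0.628, 0.038, 1.517, -0.027, 0.996, -0.02], TCP at [195.662, 619.866, 221.013] pointing down, gripper open.
Joint ranges: [-3.06, 3.06], [-0.37, 2.12], [-1.25, 1.32], [0.18, 2.47], [-1.1, 4.24], [0.23, 1.98], [-2.94, 2.94]. Speed limits (rad/s): [2.57, 2.57, 3.14, 3.14, 3.14, 3.14, 3.14].

### API

Orientations are given as [roll, pitch, yaw] about the fixed x, y, z axes, in that order (R = Rz(yaw) Ry(pitch) Rx(roll)).
In Python, from cell import ctrl, viewer, silhouettes gives the robot as it stands.
- The arm moves only by the shell command python3 -m creep 'ROWS'. ROWS is JSON, a list of rows, each an object with "jaw": the gripper command: -1 is shut, 1 is fully open, values between are in proportion; "xyz": the shift along the tool's x, y, z in mm, a list of three; "angular": the turn, a rotation vector about the tool's x, y, z in rad, a list of three. In form: [{"jaw": jaw, "xyz": [tx, ty, tz], "angular": [rx, ry, rz]}, ...]. A call has 1 to 12 rows; each row is the pose to reach, as a shift and turn from the pose commanded when the call began, along the tool's axes at that moment; what a row does not reach only later rows make up. A row lasts 1/8 s, in which the tool goes at most 62.5 mm and 10.7 degrees, less where a joint would pass 70% of its speed; a pose out of reach is approached as far as the arm can. A call with a gripper value outside its range is refused whole. The fingers move at their own pace and stop on an object; the grip force is fixed at half the most. Time passes only in rows, so rows that repeat a pose let the fingers close. It gives the time, the measured TCP pose, the force, the opening and the grip force at its end, in the units of the state.
- ctrl.read_state(): the state, without advancing time (a new reading comes with each control period).
- viewer.get_image(name): name is "scene" or "top" or "wrist"; returns (picture, depth): 420x560x3 uint8, red, green, blue; 420x560 float32, mm along the optical axis (not along the pixel's ray), 0 where there is no reading.
- viewer.camera_model(name): a dict with "fx", "fy", "cx", "cy" (pixels), "dist" ([k1, k2, p1, p2, k3] as OpenCV has them; the pictures are not rectified), "T" (4x4, takes a point from camera to world coordinates). Camera axes: x right, y down, z forward; pixel columns grow to the right and rows downward; lengths in mm; the calibration is good to about 2 mm. A picture is of the moment at which its call begins: read the wrist's pose just before it. camera_model takes no time and is no camera call; for the wrist camera it gives the pose at the moment of the call.
- ctrl.finish_job(): hands the job in; it is judged then, once.
Trained networks look in the newest picture that a camera, given by its name, has taken for a name from the list of things; names that differ only in an ending like _2 or _b are one class to them, and where a whole thing is asked for, a point or a joint stands for the part that bears it (a point fixed in the world has none). Each returns a list of dicts, best first, with "score" (0 to 1); they miss things now and then, are a little off and sometimes report something else, mostly with a low value. They report only what shows in the picture. A call takes as long as a camera call. They do not tell look-alikes from the thing itself.
- silhouettes(camera, target): "pixels" (420x560 bool, what is visible of it) and "xy" ([column, row] in pixels, amid what is visible of it).
The state is a dict: "clock": time; "qpos": joint angles; "qd": joint speeds; "tau": joint torques, N m; "eef_pos": TCP position; "tool_rot": TCP orientation; "force": force on the tool from outside, world axes, zero at the start; "torque": the same for the moment, N m; "width": finger opening in mm; "gripper_force": force on a finger pad.
Only numpy, scipy, OpenCV 4.12 (cv2) and the standard library are available. Lean on these libraries where they do the work, as an engineer would, in place of code of your own. Each camera call takes 0.05 s, during which the arm holds its last target. There are 200 camera calls.

## Working session

There is one attempt and no reset: what is moved stays moved. The work goes in short steps, Python scripts to look and compute and a shell command to move; the robot and the scene stay as the last step left them, time stands still between calls to the robot, and variables do not carry over. Pictures are saved under pics/ and viewed, at most 14 in all, crops included, and the job is handed in when it is done.

```bash
ls; mkdir -p pics
python3 - <<'E'
from cell import ctrl, viewer, silhouettes
import cv2, numpy as np
print(ctrl.read_state())
for n in ("scene","top"):
    im,d=viewer.get_image(n); cv2.imwrite(f"pics/{n}0.png",im[:,:,::-1]); np.savez(f"pics/{n}0.npz",im=im,d=d)
    print(n,viewer.camera_model(n))
    print((d==0).mean())
E
```

```text
pics
{'clock': 0.0, 'qpos': array([-1.33081581,  0.62933276,  0.03843736,  1.5183936 , -0.02699433,
        0.99631662, -0.01996496]), 'qd': array([-0.00095938, -0.00051138, -0.0010257 , -0.00103196,  0.0013192 ,
        0.00029728, -0.00141966]), 'tau': array([ 5.69843687e-04, -5.63416278e+01,  1.22662123e+00, -1.93442041e+01,
        1.11153806e-02,  1.06804314e-02, -1.80678632e-05]), 'eef_pos': array([195.44676974, 619.22295626, 220.08952052]), 'tool_rot': array([-3.13966041e+00,  2.75188357e-05,  2.83585342e+00]), 'force': array([ 0.44862671, -0.72864753,  0.14151138]), 'torque': array([-0.03369101, -0.0016079 , -0.00340273]), 'gripper_force': 0.0, 'width': 85.1712332457687}
scene {'fx': 424.49018994186923, 'fy': 424.49018994186923, 'cx': 273.28366835671187, 'cy': 208.6582270676844, 'dist': array([-0.02565097,  0.        ,  0.        ,  0.        ,  0.        ]), 'T': array([[-8.78457128e-01,  3.55891271e-01, -3.18832992e-01,
         8.75214758e+02],
       [ 4.77542678e-01,  6.76690545e-01, -5.60395305e-01,
         5.50096413e+02],
       [ 1.63114735e-02, -6.44539611e-01, -7.64396903e-01,
         8.68618751e+02],
       [ 0.00000000e+00,  0.00000000e+00,  0.00000000e+00,
         1.00000000e+00]])}
0.004141156462585034
top {'fx': 440.6793956680043, 'fy': 440.6793956680043, 'cx': 285.1102585641273, 'cy': 208.5346694331835, 'dist': array([0.04627883, 0.        , 0.        , 0.        , 0.        ]), 'T': array([[ 1.73860805e-02, -9.86878321e-01,  1.60526955e-01,
         3.56365614e+02],
       [-9.99747430e-01, -1.94455270e-02, -1.12671406e-02,
        -4.81980765e+00],
       [ 1.42408280e-02, -1.60290519e-01, -9.86967147e-01,
         1.34374993e+03],
       [ 0.00000000e+00,  0.00000000e+00,  0.00000000e+00,
         1.00000000e+00]])}
0.0039880952380952385
```

View pics/top0.png

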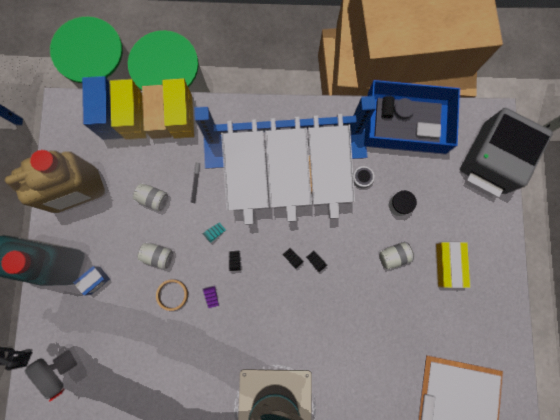

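View pics/scene0.png

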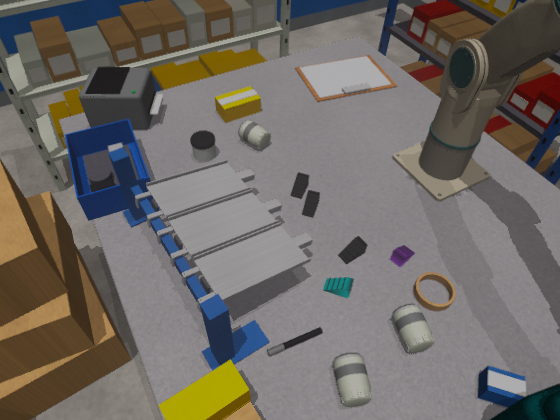

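Top view: filters at (151,197), (156,256) and (397,256). Black chocks at (234,260), (292,258) and (316,261). The turquoise (214,232) and purple (211,296) chocks are look-alikes, and the tin is at (403,202). Tray pulls are at (248,215), (291,212) and (334,211). The scene view agrees. Next I'll measure from both cameras.

```bash
cat > h.py <<'E'
from cell import ctrl, viewer, silhouettes
import cv2, numpy as np
from scipy.spatial.transform import Rotation as R
def cloud(d,m):
    "world XYZ image (420x560x3) from depth and camera model"
    K=np.array([[m["fx"],0,m["cx"]],[0,m["fy"],m["cy"]],[0,0,1]])
    v,u=np.mgrid[:420,:560]
    p=cv2.undistortPoints(np.stack([u,v],-1).reshape(-1,1,2).astype(float),K,np.array(m["dist"])).reshape(420,560,2)
    P=np.concatenate([p,np.ones((420,560,1))],-1)*d[...,None]
    return P@m["T"][:3,:3].T+m["T"][:3,3]
def grab(n,save=None):
    m=viewer.camera_model(n); im,d=viewer.get_image(n)
    if save: cv2.imwrite(f"pics/{save}.png",im[:,:,::-1])
    return im,cloud(d,m),d,m
def project(n,P,m=None):
    m=m or viewer.camera_model(n); T=np.linalg.inv(m["T"])
    K=np.array([[m["fx"],0,m["cx"]],[0,m["fy"],m["cy"]],[0,0,1]])
    return cv2.projectPoints(np.atleast_2d(P).astype(float),cv2.Rodrigues(T[:3,:3])[0],T[:3,3],K,np.array(m["dist"]))[0].reshape(-1,2)
def rel(xyz,rpy):
    "shift and rotvec in present commanded-ish tool frame for a world target pose"
    s=ctrl.read_state(); R0=R.from_euler("xyz",s["tool_rot"])
    return R0.inv().apply(np.array(xyz)-s["eef_pos"]).round(1),(R0.inv()*R.from_euler("xyz",rpy)).as_rotvec().round(4)
E
python3 - <<'E'
from h import *
for n in ("top","scene"):
    im,C,d,m=grab(n)
    for t in ("filter1","chock1","tray_mid_pull","tray_mid_floor","grease_tin","plug_box","marker","wheel_bearing"):
        for r in silhouettes(n,t):
            M=r["pixels"]&(d>0); P=C[M]
            if len(P)<10: continue
            Q=P[P[:,2]>8] if len(P[P[:,2]>8])>5 else P
            rc=cv2.minAreaRect(Q[:,:2].astype(np.float32))
            print(n,t,round(r["score"],2),np.round(r["xy"]),"rect",np.round(rc[0]),np.round(rc[1]),round(rc[2]),"z5/95",np.percentile(P[:,2],[2,50,98]).round(),"rgb",np.median(im[M],0))
E
```

```text
top filter1 0.91 [148. 199.] rect [598. 385.] [88. 62.] 69 z5/95 [-1. 54. 65.] rgb [140.  137.5 133. ]
top filter1 0.65 [396. 255.] rect [ 434. -351.] [58. 88.] 22 z5/95 [32. 56. 65.] rgb [150. 148. 141.]
top filter1 0.64 [153. 253.] rect [424. 360.] [89. 61.] 75 z5/95 [ 5. 55. 64.] rgb [144.  142.  135.5]
top chock1 0.79 [236. 258.] rect [413. 127.] [51. 33.] 16 z5/95 [ 3. 22. 39.] rgb [29. 27. 28.]
top chock1 0.73 [208. 298.] rect [308. 195.] [52. 31.] 16 z5/95 [ 5. 24. 38.] rgb [ 87.  38. 111.]
top chock1 0.65 [213. 231.] rect [497. 192.] [32. 57.] 41 z5/95 [ 1. 23. 39.] rgb [ 57. 117. 116.]
top chock1 0.57 [315. 262.] rect [ 414. -117.] [55. 31.] 40 z5/95 [ 1. 24. 40.] rgb [29. 27. 28.]
top chock1 0.57 [330. 167.] rect [ 684. -149.] [297. 118.] 5 z5/95 [ 88. 113. 132.] rgb [178. 175. 178.]
top tray_mid_pull 0.71 [286. 168.] rect [672. -26.] [290. 118.] 6 z5/95 [ 91. 112. 131.] rgb [178. 175. 178.]
top tray_mid_floor 0.92 [290. 168.] rect [671. -26.] [289. 118.] 5 z5/95 [ 89. 112. 131.] rgb [178. 175. 178.]
top tray_mid_floor 0.67 [247. 172.] rect [662.  98.] [296. 121.] 5 z5/95 [
[... 1302 characters left out ...]
14. -117.] [57. 33.] 40 z5/95 [ 1. 20. 37.] rgb [50. 49. 49.]
scene tray_mid_pull 0.84 [217. 224.] rect [675. -25.] [300. 135.] 5 z5/95 [ 88. 115. 133.] rgb [151. 149. 150.]
scene tray_mid_floor 0.85 [217. 223.] rect [674. -21.] [299. 126.] 5 z5/95 [ 89. 115. 132.] rgb [152. 150. 150.]
scene grease_tin 0.93 [203. 147.] rect [ 594. -370.] [71. 68.] 88 z5/95 [-1. 56. 66.] rgb [59. 58. 58.]
scene grease_tin 0.44 [352. 379.] rect [600. 389.] [85. 61.] 69 z5/95 [19. 56. 63.] rgb [140.  141.  130.5]
scene plug_box 0.29 [298. 185.] rect [ 414. -117.] [57. 33.] 40 z5/95 [-1. 18. 37.] rgb [50. 49. 50.]
scene marker 0.78 [293. 343.] rect [651. 262.] [ 14. 123.] 86 z5/95 [-1. 12. 16.] rgb [43. 41. 43.]
```

```bash
cat > m1.py <<'E'
from h import *
def chock(P):
    "centre and yaw (toe/+x direction) of a chock from its cloud"
    Q=P[(P[:,2]>6)]
    c,s,a=cv2.minAreaRect(Q[:,:2].astype(np.float32))
    a=np.radians(a if s[0]>s[1] else a+90); u=np.array([np.cos(a),np.sin(a)])
    q=(Q[:,:2]-c)@u; 
    if np.polyfit(q,Q[:,2],1)[0]>0: u=-u; q=-q
    back=np.percentile(q,1.5); n=np.array([-u[1],u[0]]); w=(Q[:,:2]-c)@n
    mid=(np.percentile(w,2)+np.percentile(w,98))/2
    return np.array(c)+u*(back+30)+n*mid, np.degrees(np.arctan2(u[1],u[0]))
E
python3 - <<'E'
from m1 import *
for n in ("top","scene"):
    im,C,d,m=grab(n)
    dark=(im.max(2)<75)&(d>0)&(C[...,2]>6)&(C[...,2]<45)&(C[...,0]>350)&(C[...,0]<520)&(abs(C[...,1])<250)
    k,L,st,cc=cv2.connectedComponentsWithStats(dark.astype(np.uint8))
    for i in range(1,k):
        if st[i,4]>60:
            c,y=chock(C[L==i]); print(n,"chock",cc[i].round(),c.round(1),round(y,1),st[i,4])
    G=(d>0)&(C[...,2]>70)&(C[...,2]<140)&(abs(C[...,1])<270)&(C[...,0]>480)&(C[...,0]<840)
    k,L,st,cc=cv2.connectedComponentsWithStats((G&(im.std(2)<12)).astype(np.uint8))
    P=C[G&(im.std(2)<12)]
    for psi in [np.radians(5.2)]:
        A=np.array([np.cos(psi),np.sin(psi)]);B=np.array([-A[1],A[0]])
        a=P[:,:2]@A;b=P[:,:2]@B
        # front edge profile
        for lo in range(-220,150,8):
            s=(b>=lo)&(b<lo+8)
            if s.sum()>5: print(lo,np.percentile(a[s],1).round(),end="; ")
        print()
        X=np.c_[a,b,np.ones(len(a))]; s=(a>610)&(a<720); 
        k=np.linalg.lstsq(X[s],P[s,2],rcond=None)[0]; r=P[s,2]-X[s]@k; s2=np.where(s)[0][abs(r)<4]
        k=np.linalg.lstsq(X[s2],P[s2,2],rcond=None)[0]; print("plane",k,np.degrees(np.arctan(k[:2])))
        f=P[a<a.min()+40]; fa=f[:,:2]@A; fb=f[:,:2]@B
    for t in ("tray_left_pull","tray_mid_pull","tray_right_pull"): pass
E
```

```text
top chock [293. 258.] [424.3 -44. ] 44.3 187
top chock [317. 262.] [ 416.3 -114.3] 40.6 193
top chock [234. 262.] [413.4 128.3] 5.8 195
-220 523.0; -212 522.0; -204 522.0; -196 566.0; -188 566.0; -180 565.0; -172 565.0; -164 566.0; -156 568.0; -148 564.0; -140 565.0; -132 565.0; -124 566.0; -116 568.0; -108 566.0; -100 523.0; -92 523.0; -84 524.0; -76 533.0; -68 567.0; -60 565.0; -52 566.0; -44 568.0; -36 566.0; -28 567.0; -20 565.0; -12 567.0; -4 566.0; 4 568.0; 12 566.0; 20 524.0; 28 524.0; 36 523.0; 44 524.0; 52 567.0; 60 567.0; 68 567.0; 76 566.0; 84 566.0; 92 566.0; 108 792.0; 116 792.0; 124 791.0; 132 791.0; 140 790.0; 148 792.0; 
plane [ 1.57665077e-01 -8.30681078e-05  6.56074607e+00] [ 8.95978771e+00 -4.75945198e-03]
scene chock [300. 184.] [ 416.5 -112.9] 41.7 258
scene chock [311. 202.] [425.  -42.4] 42.8 268
scene chock [354. 249.] [414.3 131.6] 5.6 362
-220 524.0; -212 525.0; -204 521.0; -196 529.0; -188 565.0; -180 565.0; -172 567.0; -164 565.0; -156 565.0; -148 564.0; -140 565.0; -132 566.0; -124 566.0; -116 565.0; -108 566.0; -100 527.0; -92 523.0; -84 525.0; -76 523.0; -68 565.0; -60 566.0; -52 567.0; -44 565.0; -36 565.0; -28 565.0; -20 565.0; -12 566.0; -4 566.0; 4 566.0; 12 566.0; 20 536.0; 28 523.0; 36 525.0; 44 522.0; 52 533.0; 60 565.0; 68 565.0; 76 566.0; 84 566.0; 92 565.0; 
plane [ 1.57438233e-01 -5.08468259e-04  6.78471214e+00] [ 8.9471053  -0.02913308]
```

Candidates for the first reach, the left tray's pull, in the top view: (248,215) left, (291,212) middle, (334,211) right. "Left" means largest y, so I take (248,215), at world about (540,85,83). I'll go above it and check from close by.

```bash
A='{"jaw":0.2,"xyz":[-489,-406,60],"angular":[0,0,-0.396]}'; python3 -m creep '[{"jaw":0.2,"xyz":[-120,-100,10],"angular":[0,0,-0.1]},{"jaw":0.2,"xyz":[-240,-200,30],"angular":[0,0,-0.2]},{"jaw":0.2,"xyz":[-360,-300,45],"angular":[0,0,-0.3]},{"jaw":0.2,"xyz":[-489,-406,60],"angular":[0,0,-0.396]},{"jaw":0.2,"xyz":[-489,-406,60],"angular":[0,0,-0.396]},{"jaw":0.2,"xyz":[-489,-406,60],"angular":[0,0,-0.396]},{"jaw":0.2,"xyz":[-489,-406,60],"angular":[0,0,-0.396]},{"jaw":0.2,"xyz":[-489,-406,60],"angular":[0,0,-0.396]},{"jaw":0.2,"xyz":[-489,-406,60],"angular":[0,0,-0.396]},{"jaw":0.2,"xyz":[-489,-406,60],"angular":[0,0,-0.396]},{"jaw":0.2,"xyz":[-489,-406,60],"angular":[0,0,-0.396]},{"jaw":0.2,"xyz":[-489,-406,60],"angular":[0,0,-0.396]}]'
python3 - <<'E'
from h import *
s=ctrl.read_state(); print(s["eef_pos"],s["tool_rot"],s["width"],s["force"],s["qpos"].round(2))
im,C,d,m=grab("wrist","w1"); print((d>0).mean())
psi=np.radians(5.2);A=np.array([np.cos(psi),np.sin(psi)]);B=np.array([-A[1],A[0]])
for n in("top","scene","wrist"):
    if n!="wrist": im,C,d,m=grab(n)
    else:
        im,d=viewer.get_image("wrist");C=cloud(d,viewer.camera_model("wrist"))
    a=C[...,:2]@A;b=C[...,:2]@B
    for b0 in(38,-86,-210):
        S=(d>0)&(abs(b-b0)<28)&(a>500)&(a<558)&(C[...,2]>82)&(C[...,2]<100)&(im.std(2)<12)
        if S.sum()>20: print(n,b0,"b",np.percentile(b[S],[3,97]).round(1),"a",np.percentile(a[S],[2]).round(1),"z at a545",np.median(C[S][:,2]-0.158*(a[S]-545)).round(1))
E
```

```text
clock: 2.6
eef_pos: [539.8, 84.9, 160.8]
tool_rot: [3.141, -0.0, -3.053]
force: [-0.4, 0.1, 0.1]
width: 51.0
gripper_force: 0.0
[539.83282616  84.92064505 160.82928373] [ 3.14133342e+00 -3.62666962e-04 -3.05349131e+00] 50.97956825991102 [-0.44671789  0.05998232  0.12257279] [-0.16  0.56 -0.08  1.87  0.06  0.72  1.39]
0.9958971088435374
top -86 b [-99.1 -74.3] a [521.4] z at a545 91.9
top -210 b [-222.6 -197.7] a [521.] z at a545 91.7
scene 38 b [27.9 53. ] a [520.9] z at a545 92.1
scene -86 b [-96.5 -71.4] a [520.6] z at a545 92.0
scene -210 b [-220.9 -195. ] a [521.3] z at a545 92.0
wrist 38 b [25.2 49.3] a [521.2] z at a545 92.7
wrist -86 b [-97.9 -73.4] a [520.7] z at a545 92.7
wrist -210 b [-198.7 -195.8] a [546.3] z at a545 82.6
```

View pics/w1.png

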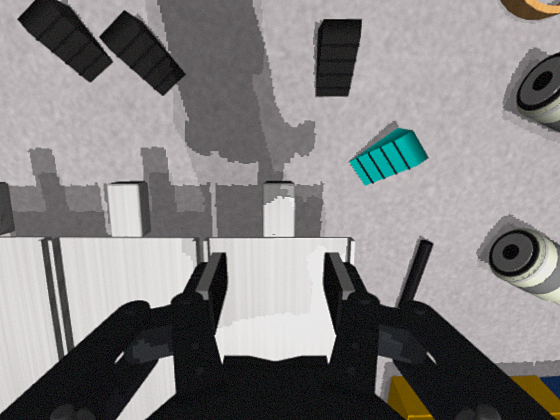

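The close view confirms the left pull at (279,208), with the middle at (127,208) and the right at (3,208). The picture is inverted. Descend and grip.

```bash
python3 -m creep '[{"jaw":0.2,"xyz":[2,2,20],"angular":[0,0,0]},{"jaw":0.2,"xyz":[2,2,40],"angular":[0,0,0]},{"jaw":0.2,"xyz":[2,2,60],"angular":[0,0,0]},{"jaw":0.2,"xyz":[2,2,77],"angular":[0,0,0]},{"jaw":0.2,"xyz":[2,2,77],"angular":[0,0,0]},{"jaw":-1,"xyz":[2,2,77],"angular":[0,0,0]},{"jaw":-1,"xyz":[2,2,77],"angular":[0,0,0]},{"jaw":-1,"xyz":[2,2,77],"angular":[0,0,0]},{"jaw":-1,"xyz":[2,2,77],"angular":[0,0,0]},{"jaw":-1,"xyz":[2,2,77],"angular":[0,0,0]}]'
```

```text
clock: 4.05
eef_pos: [537.6, 87.3, 84.1]
tool_rot: [3.142, 0.0, -3.051]
force: [-0.5, -0.4, 0.3]
width: 0.1
gripper_force: 0.0
```

Run:
```python
from h import *
s=ctrl.read_state(); print(s["eef_pos"],s["width"])
im,C,d,m=grab("wrist","w2")
print(C[150:300:25,280].round(0))
grab("scene","s2")
```

```text
[537.62160957  87.25395033  84.10293647] 0.12604261641354259
[[489.  86.  -0.]
 [509.  88.  -1.]
 [530.  90.  -0.]
 [517.  87.  89.]
 [527.  88.  99.]
 [527.  88. 123.]]
```

View pics/w2.png

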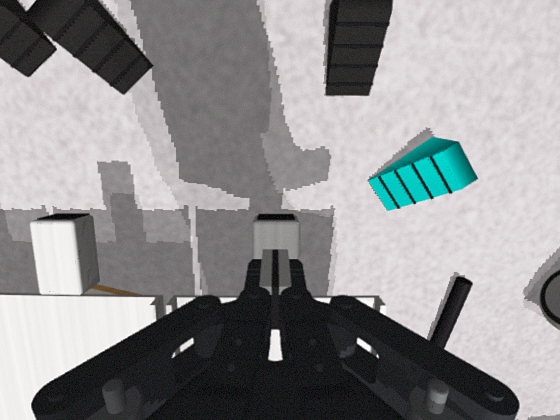

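Run:
```python
from h import *
s=ctrl.read_state(); p=s["eef_pos"]
P=[p,p-[0,0,19],p+[0,0,13],p+[0,0,54]]
print("wrist",project("wrist",P).round().tolist()); q=project("scene",P); print("scene",q.round().tolist())
im=cv2.imread("pics/s2.png")
for k in q: cv2.circle(im,tuple(int(v) for v in k),1,(0,0,255),-1)
x,y=q[0].astype(int); cv2.imwrite("pics/s2c.png",cv2.resize(im[max(0,y-80):y+60,max(0,x-90):x+90],None,fx=4,fy=4,interpolation=cv2.INTER_NEAREST))
im,C,d,m=grab("wrist")
print(C[240:300:6,276].round(0).tolist()); print(viewer.camera_model("wrist")["T"].round(2))
```

```text
wrist [[276.0, 255.0], [276.0, 241.0], [276.0, 266.0], [277.0, 317.0]]
scene [[301.0, 240.0], [300.0, 245.0], [301.0, 237.0], [302.0, 226.0]]
[[526.0, 86.0, 90.0], [529.0, 86.0, 91.0], [527.0, 86.0, 102.0], [527.0, 86.0, 108.0], [528.0, 86.0, 113.0], [527.0, 86.0, 120.0], [527.0, 86.0, 124.0], [527.0, 86.0, 128.0], [528.0, 86.0, 132.0], [531.0, 86.0, 131.0]]
[[-9.0000e-02  9.5000e-01  3.1000e-01  4.5744e+02]
 [ 1.0000e+00  9.0000e-02  3.0000e-02  7.9270e+01]
 [-0.0000e+00  3.1000e-01 -9.5000e-01  2.3719e+02]
 [ 0.0000e+00  0.0000e+00  0.0000e+00  1.0000e+00]]
```

View pics/s2c.png

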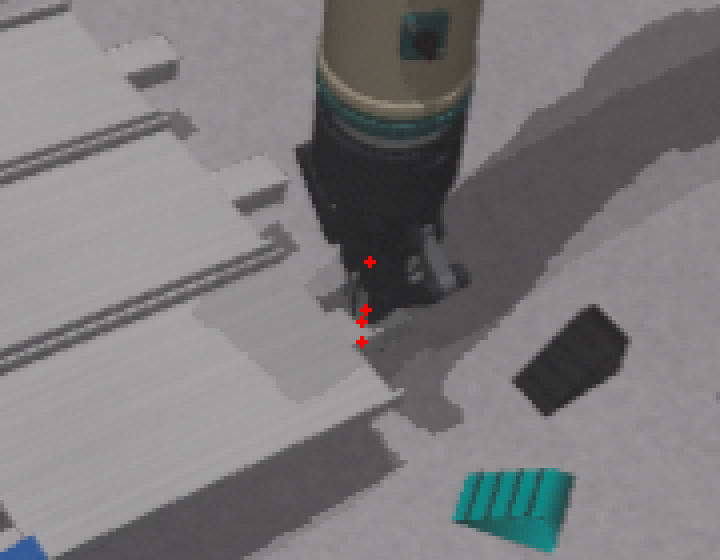

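The crop shows the gripper over the left pull around (370,320). The wrist depth puts the shut fingertips at z≈97, above the nose top at 92, so the tips aren't where the TCP reading implies. I'll rise and measure the fingertips in free air, both shut and open.

```bash
cat > tip.py <<'E'
from h import *
s=ctrl.read_state(); m=viewer.camera_model("wrist"); im,d=viewer.get_image("wrist"); C=cloud(d,m)
S=(d>0)&(d<225); R0=R.from_euler("xyz",s["tool_rot"]); L=R0.inv().apply((C[S]-s["eef_pos"]))
v,u=np.where(S)
for z in range(-60,30,6):
    q=(L[:,2]>=z)&(L[:,2]<z+6)
    if q.sum()>5: print(z,q.sum(),"x",np.percentile(L[q,0],[2,98]).round(),"y",np.percentile(L[q,1],[1,50,99]).round(),"rows",v[q].min(),v[q].max())
print(s["eef_pos"].round(1),s["width"],s["force"].round(1))
E
python3 -m creep '[{"jaw":-1,"xyz":[0,0,-30],"angular":[0,0,0]},{"jaw":-1,"xyz":[0,0,-60],"angular":[0,0,0]},{"jaw":-1,"xyz":[0,0,-60],"angular":[0,0,0]},{"jaw":-1,"xyz":[0,0,-60],"angular":[0,0,0]}]' >/dev/null; python3 tip.py
python3 -m creep '[{"jaw":0.2,"xyz":[0,0,0],"angular":[0,0,0]},{"jaw":0.2,"xyz":[0,0,0],"angular":[0,0,0]},{"jaw":0.2,"xyz":[0,0,0],"angular":[0,0,0]},{"jaw":0.2,"xyz":[0,0,0],"angular":[0,0,0]}]' >/dev/null; python3 tip.py
```

```text
-60 1522 x [-8. 14.] y [-31.   1.  30.] rows 288 349
-54 536 x [-9. 13.] y [-20.  -1.  19.] rows 285 328
-48 465 x [-9. 11.] y [-14.  -1.  12.] rows 278 328
-42 431 x [ 6. 11.] y [-14.  -1.  12.] rows 270 286
-36 387 x [ 6. 11.] y [-14.  -1.  12.] rows 264 280
-30 352 x [ 6. 11.] y [-14.  -1.  12.] rows 257 273
-24 286 x [ 6. 11.] y [-14.  -1.  12.] rows 252 266
-18 86 x [ 6. 11.] y [-12.  -1.  11.] rows 250 260
24 157 x [-92. -71.] y [-192. -184.  -66.] rows 316 348
[537.1  87.2 143.5] 0.3433346028907677 [ 0.   0.2 -0.5]
-60 794 x [ 5. 14.] y [-53.  26.  52.] rows 292 317
-54 859 x [-10.  12.] y [-34. -26.  32.] rows 285 334
-48 646 x [-10.  11.] y [-39.  25.  38.] rows 277 327
-42 624 x [-10.  11.] y [-40. -26.  38.] rows 270 319
-36 564 x [-10.  11.] y [-40.  25.  38.] rows 263 308
-30 505 x [-10.  11.] y [-39. -26.  38.] rows 257 301
-24 363 x [-10.  11.] y [-38.  25.  37.] rows 252 294
-18 117 x [-9. 11.] y [-32. -26.  30.] rows 252 287
24 102 x [-91. -73.] y [-193. -184. -180.] rows 319 343
[537.5  87.3 143.9] 51.18586963703794 [-0.5  0.2 -0.3]
```

In free air the fingertips stand 15 mm behind the reported TCP, so the true grasp point lies about 34 mm behind it along the tool; sideways it is centred. From here on I allow 34 mm along tool z: the pull at z=83 needs a reading of 49.

```bash
python3 -m creep '[{"jaw":0.2,"xyz":[0,0,25],"angular":[0,0,0]},{"jaw":0.2,"xyz":[0,0,50],"angular":[0,0,0]},{"jaw":0.2,"xyz":[0,0,75],"angular":[0,0,0]},{"jaw":0.2,"xyz":[0,0,94],"angular":[0,0,0]},{"jaw":0.2,"xyz":[0,0,94],"angular":[0,0,0]},{"jaw":0.2,"xyz":[0,0,94],"angular":[0,0,0]},{"jaw":-1,"xyz":[0,0,94],"angular":[0,0,0]},{"jaw":-1,"xyz":[0,0,94],"angular":[0,0,0]},{"jaw":-1,"xyz":[0,0,94],"angular":[0,0,0]},{"jaw":-1,"xyz":[0,0,94],"angular":[0,0,0]},{"jaw":-1,"xyz":[0,0,94],"angular":[0,0,0]}]'
```

```text
clock: 6.68
eef_pos: [538.2, 87.7, 51.1]
tool_rot: [3.141, 0.002, -3.051]
force: [-1.1, 1.6, 7.2]
width: 25.1
gripper_force: 59.0
```

```bash
python3 -m creep '[{"jaw":-1,"xyz":[0,0,-1],"angular":[0,0,0]},{"jaw":-1,"xyz":[0,0,-2],"angular":[0,0,0]},{"jaw":-1,"xyz":[0,0,-3],"angular":[0,0,0]},{"jaw":-1,"xyz":[0,0,-4],"angular":[0,0,0]},{"jaw":-1,"xyz":[0,0,-5],"angular":[0,0,0]},{"jaw":-1,"xyz":[0,0,-5],"angular":[0,0,0]}]'
```

```text
clock: 7.42
eef_pos: [538.2, 87.7, 54.7]
tool_rot: [3.141, 0.001, -3.051]
force: [4.4, 2.2, -10.8]
width: 25.4
gripper_force: 59.4
```

```bash
python3 -m creep '[{"jaw":-1,"xyz":[0,0,-0.8],"angular":[0,0,0]},{"jaw":-1,"xyz":[0,0,-1.6],"angular":[0,0,0]},{"jaw":-1,"xyz":[0,0,-2.3],"angular":[0,0,0]},{"jaw":-1,"xyz":[0,0,-2.3],"angular":[0,0,0]}]';  python3 -m creep '[{"jaw":-1,"xyz":[0,0,0],"angular":[0,0,0]}]'
```

```text
clock: 7.92
eef_pos: [538.1, 87.7, 56.6]
tool_rot: [3.141, 0.001, -3.051]
force: [5.5, 2.9, -14.3]
width: 25.3
gripper_force: 59.6
clock: 8.05
eef_pos: [538.1, 87.7, 56.5]
tool_rot: [3.141, 0.001, -3.051]
force: [5.3, 2.5, -14.6]
width: 25.0
gripper_force: 59.6
```

Pull is about 14.6 N. I'll hold for 1.4 s, check it, then lower.

```bash
python3 -m creep '[{"jaw":-1,"xyz":[0,0,-0.1],"angular":[0,0,0]},{"jaw":-1,"xyz":[0,0,-0.1],"angular":[0,0,0]},{"jaw":-1,"xyz":[0,0,-0.1],"angular":[0,0,0]},{"jaw":-1,"xyz":[0,0,-0.1],"angular":[0,0,0]},{"jaw":-1,"xyz":[0,0,-0.1],"angular":[0,0,0]},{"jaw":-1,"xyz":[0,0,-0.1],"angular":[0,0,0]},{"jaw":-1,"xyz":[0,0,-0.1],"angular":[0,0,0]},{"jaw":-1,"xyz":[0,0,-0.1],"angular":[0,0,0]},{"jaw":-1,"xyz":[0,0,-0.1],"angular":[0,0,0]},{"jaw":-1,"xyz":[0,0,-0.1],"angular":[0,0,0]},{"jaw":-1,"xyz":[0,0,-0.1],"angular":[0,0,0]}]'; python3 -m creep '[{"jaw":-1,"xyz":[0,0,1],"angular":[0,0,0]},{"jaw":-1,"xyz":[0,0,2],"angular":[0,0,0]},{"jaw":-1,"xyz":[0,0,3],"angular":[0,0,0]},{"jaw":-1,"xyz":[0,0,4],"angular":[0,0,0]},{"jaw":-1,"xyz":[0,0,5],"angular":[0,0,0]},{"jaw":-1,"xyz":[0,0,6],"angular":[0,0,0]},{"jaw":-1,"xyz":[0,0,6.8],"angular":[0,0,0]},{"jaw":-1,"xyz":[0,0,6.8],"angular":[0,0,0]}]'
```

```text
clock: 9.43
eef_pos: [538.1, 87.7, 56.6]
tool_rot: [3.141, 0.001, -3.051]
force: [6.3, 2.3, -15.5]
width: 25.2
gripper_force: 59.6
clock: 10.42
eef_pos: [538.1, 87.7, 51.1]
tool_rot: [3.141, 0.001, -3.051]
force: [3.9, 3.4, -1.2]
width: 25.3
gripper_force: 61.2
```

```bash
python3 -m creep '[{"jaw":0.2,"xyz":[0,0,0],"angular":[0,0,0]},{"jaw":0.2,"xyz":[0,0,0],"angular":[0,0,0]},{"jaw":0.2,"xyz":[0,0,-1],"angular":[0,0,0]},{"jaw":0.2,"xyz":[0,0,-28],"angular":[0,0,0]},{"jaw":0.2,"xyz":[0,0,-55],"angular":[0,0,0]},{"jaw":0.2,"xyz":[0,-40,-55],"angular":[0,0,0]},{"jaw":0.2,"xyz":[0,-80,-55],"angular":[0,0,0]},{"jaw":0.2,"xyz":[0,-124,-55],"angular":[0,0,0]},{"jaw":0.2,"xyz":[0,-124,-55],"angular":[0,0,0]},{"jaw":0.2,"xyz":[0,-124,-55],"angular":[0,0,0]}]'; python3 -m creep '[{"jaw":0.2,"xyz":[0,0,25],"angular":[0,0,0]},{"jaw":0.2,"xyz":[0,0,53],"angular":[0,0,0]},{"jaw":0.2,"xyz":[0,0,53],"angular":[0,0,0]},{"jaw":0.2,"xyz":[0,0,53],"angular":[0,0,0]},{"jaw":-1,"xyz":[0,0,53],"angular":[0,0,0]},{"jaw":-1,"xyz":[0,0,53],"angular":[0,0,0]},{"jaw":-1,"xyz":[0,0,53],"angular":[0,0,0]},{"jaw":-1,"xyz":[0,0,53],"angular":[0,0,0]},{"jaw":-1,"xyz":[0,0,53],"angular":[0,0,0]}]'
```

```text
clock: 11.68
eef_pos: [548.3, -35.8, 105.5]
tool_rot: [3.141, -0.001, -3.052]
force: [-0.5, 1.2, 0.2]
width: 51.1
gripper_force: 0.0
clock: 12.8
eef_pos: [549.5, -35.8, 53.8]
tool_rot: [3.141, 0.002, -3.051]
force: [-1.1, 1.2, 6.4]
width: 25.3
gripper_force: 59.1
```

```bash
python3 -m creep '[{"jaw":-1,"xyz":[0,0,-1],"angular":[0,0,0]},{"jaw":-1,"xyz":[0,0,-2],"angular":[0,0,0]},{"jaw":-1,"xyz":[0,0,-3],"angular":[0,0,0]},{"jaw":-1,"xyz":[0,0,-4],"angular":[0,0,0]},{"jaw":-1,"xyz":[0,0,-5],"angular":[0,0,0]},{"jaw":-1,"xyz":[0,0,-6],"angular":[0,0,0]},{"jaw":-1,"xyz":[0,0,-7],"angular":[0,0,0]},{"jaw":-1,"xyz":[0,0,-7],"angular":[0,0,0]}]'; python3 -m creep '[{"jaw":-1,"xyz":[0,0,0],"angular":[0,0,0]}]'
```

```text
clock: 13.8
eef_pos: [549.4, -35.9, 58.9]
tool_rot: [3.141, 0.001, -3.051]
force: [5.4, 2.2, -14.1]
width: 25.1
gripper_force: 59.6
clock: 13.92
eef_pos: [549.4, -35.8, 58.8]
tool_rot: [3.141, 0.001, -3.051]
force: [5.4, 2.9, -14.2]
width: 25.0
gripper_force: 59.6
```

```bash
python3 -m creep '[{"jaw":-1,"xyz":[0,0,-0.4],"angular":[0,0,0]},{"jaw":-1,"xyz":[0,0,-0.4],"angular":[0,0,0]},{"jaw":-1,"xyz":[0,0,-0.4],"angular":[0,0,0]},{"jaw":-1,"xyz":[0,0,-0.4],"angular":[0,0,0]},{"jaw":-1,"xyz":[0,0,-0.4],"angular":[0,0,0]},{"jaw":-1,"xyz":[0,0,-0.4],"angular":[0,0,0]},{"jaw":-1,"xyz":[0,0,-0.4],"angular":[0,0,0]},{"jaw":-1,"xyz":[0,0,-0.4],"angular":[0,0,0]},{"jaw":-1,"xyz":[0,0,-0.4],"angular":[0,0,0]},{"jaw":-1,"xyz":[0,0,-0.4],"angular":[0,0,0]},{"jaw":-1,"xyz":[0,0,-0.4],"angular":[0,0,0]}]'; python3 -m creep '[{"jaw":-1,"xyz":[0,0,1],"angular":[0,0,0]},{"jaw":-1,"xyz":[0,0,2],"angular":[0,0,0]},{"jaw":-1,"xyz":[0,0,3],"angular":[0,0,0]},{"jaw":-1,"xyz":[0,0,4],"angular":[0,0,0]},{"jaw":-1,"xyz":[0,0,5],"angular":[0,0,0]},{"jaw":-1,"xyz":[0,0,6],"angular":[0,0,0]},{"jaw":-1,"xyz":[0,0,6.8],"angular":[0,0,0]},{"jaw":-1,"xyz":[0,0,6.8],"angular":[0,0,0]}]'
python3 -m creep '[{"jaw":0.2,"xyz":[0,0,0],"angular":[0,0,0]},{"jaw":0.2,"xyz":[0,0,0],"angular":[0,0,0]},{"jaw":0.2,"xyz":[0,0,-1],"angular":[0,0,0]},{"jaw":0.2,"xyz":[0,0,-28],"angular":[0,0,0]},{"jaw":0.2,"xyz":[0,0,-55],"angular":[0,0,0]},{"jaw":0.2,"xyz":[0,-40,-55],"angular":[0,0,0]},{"jaw":0.2,"xyz":[0,-80,-55],"angular":[0,0,0]},{"jaw":0.2,"xyz":[0,-124,-55],"angular":[0,0,0]},{"jaw":0.2,"xyz":[0,-124,-55],"angular":[0,0,0]},{"jaw":0.2,"xyz":[0,-124,-55],"angular":[0,0,0]}]'
```

```text
clock: 15.3
eef_pos: [549.4, -35.8, 59.2]
tool_rot: [3.141, 0.001, -3.051]
force: [5.6, 2.3, -15.0]
width: 25.0
gripper_force: 59.6
clock: 16.3
eef_pos: [549.4, -35.8, 53.9]
tool_rot: [3.141, 0.002, -3.051]
force: [3.8, 2.8, 0.6]
width: 24.9
gripper_force: 61.5
clock: 17.55
eef_pos: [559.4, -159.2, 108.0]
tool_rot: [3.141, -0.001, -3.052]
force: [-0.6, 0.2, -0.5]
width: 51.3
gripper_force: 0.0
```

```bash
python3 -m creep '[{"jaw":0.2,"xyz":[0,0,25],"angular":[0,0,0]},{"jaw":0.2,"xyz":[0,0,55],"angular":[0,0,0]},{"jaw":0.2,"xyz":[0,0,55],"angular":[0,0,0]},{"jaw":0.2,"xyz":[0,0,55],"angular":[0,0,0]},{"jaw":-1,"xyz":[0,0,55],"angular":[0,0,0]},{"jaw":-1,"xyz":[0,0,55],"angular":[0,0,0]},{"jaw":-1,"xyz":[0,0,55],"angular":[0,0,0]},{"jaw":-1,"xyz":[0,0,55],"angular":[0,0,0]},{"jaw":-1,"xyz":[0,0,55],"angular":[0,0,0]}]'; python3 -m creep '[{"jaw":-1,"xyz":[0,0,-1],"angular":[0,0,0]},{"jaw":-1,"xyz":[0,0,-2],"angular":[0,0,0]},{"jaw":-1,"xyz":[0,0,-3],"angular":[0,0,0]},{"jaw":-1,"xyz":[0,0,-4],"angular":[0,0,0]},{"jaw":-1,"xyz":[0,0,-5],"angular":[0,0,0]},{"jaw":-1,"xyz":[0,0,-6],"angular":[0,0,0]},{"jaw":-1,"xyz":[0,0,-7.2],"angular":[0,0,0]},{"jaw":-1,"xyz":[0,0,-7.2],"angular":[0,0,0]}]'; python3 -m creep '[{"jaw":-1,"xyz":[0,0,0],"angular":[0,0,0]}]'
```

```text
clock: 18.68
eef_pos: [560.7, -159.3, 54.6]
tool_rot: [-3.142, 0.002, -3.051]
force: [-1.6, 1.2, 6.5]
width: 25.0
gripper_force: 59.3
clock: 19.68
eef_pos: [560.7, -159.3, 59.5]
tool_rot: [3.141, 0.001, -3.051]
force: [6.8, 1.4, -13.4]
width: 25.2
gripper_force: 59.6
clock: 19.8
eef_pos: [560.6, -159.3, 59.5]
tool_rot: [3.141, 0.001, -3.051]
force: [6.2, 1.8, -13.9]
width: 24.8
gripper_force: 59.6
```

```bash
python3 -m creep '[{"jaw":-1,"xyz":[0,0,-0.6],"angular":[0,0,0]},{"jaw":-1,"xyz":[0,0,-0.6],"angular":[0,0,0]},{"jaw":-1,"xyz":[0,0,-0.6],"angular":[0,0,0]},{"jaw":-1,"xyz":[0,0,-0.6],"angular":[0,0,0]},{"jaw":-1,"xyz":[0,0,-0.6],"angular":[0,0,0]},{"jaw":-1,"xyz":[0,0,-0.6],"angular":[0,0,0]},{"jaw":-1,"xyz":[0,0,-0.6],"angular":[0,0,0]},{"jaw":-1,"xyz":[0,0,-0.6],"angular":[0,0,0]},{"jaw":-1,"xyz":[0,0,-0.6],"angular":[0,0,0]},{"jaw":-1,"xyz":[0,0,-0.6],"angular":[0,0,0]},{"jaw":-1,"xyz":[0,0,-0.6],"angular":[0,0,0]}]'; python3 -m creep '[{"jaw":-1,"xyz":[0,0,1],"angular":[0,0,0]},{"jaw":-1,"xyz":[0,0,2],"angular":[0,0,0]},{"jaw":-1,"xyz":[0,0,3],"angular":[0,0,0]},{"jaw":-1,"xyz":[0,0,4],"angular":[0,0,0]},{"jaw":-1,"xyz":[0,0,5],"angular":[0,0,0]},{"jaw":-1,"xyz":[0,0,6],"angular":[0,0,0]},{"jaw":-1,"xyz":[0,0,6.8],"angular":[0,0,0]},{"jaw":-1,"xyz":[0,0,6.8],"angular":[0,0,0]}]'
python3 -m creep '[{"jaw":0.2,"xyz":[0,0,0],"angular":[0,0,0]},{"jaw":0.2,"xyz":[0,0,0],"angular":[0,0,0]},{"jaw":0.2,"xyz":[0,0,-1],"angular":[0,0,0]},{"jaw":0.2,"xyz":[0,0,-50],"angular":[0,0,0]},{"jaw":0.2,"xyz":[0,0,-90],"angular":[0,0,0]},{"jaw":0.2,"xyz":[0,0,-120],"angular":[0,0,0]},{"jaw":0.2,"xyz":[0,0,-120],"angular":[0,0,0]},{"jaw":0.2,"xyz":[0,0,-120],"angular":[0,0,0]}]'
```

```text
clock: 21.18
eef_pos: [560.6, -159.3, 59.9]
tool_rot: [3.141, 0.001, -3.051]
force: [6.6, 0.8, -14.7]
width: 25.3
gripper_force: 59.6
clock: 22.18
eef_pos: [560.7, -159.4, 54.7]
tool_rot: [3.142, 0.002, -3.051]
force: [4.3, 2.9, -1.9]
width: 25.4
gripper_force: 61.2
clock: 23.18
eef_pos: [559.0, -159.7, 173.5]
tool_rot: [3.141, -0.002, -3.052]
force: [-0.8, -0.3, -0.5]
width: 51.2
gripper_force: 0.0
```

```bash
cat >> m1.py <<'E'
OFF=34.0; PSI=np.radians(5.2)
def chocks():
    for n in ("top","scene"):
        im,C,d,m=grab(n)
        dark=(im.max(2)<75)&(d>0)&(C[...,2]>6)&(C[...,2]<45)&(C[...,0]>330)&(C[...,0]<545)&(abs(C[...,1])<260)
        k,L,st,cc=cv2.connectedComponentsWithStats(dark.astype(np.uint8))
        for i in range(1,k):
            if 60<st[i,4]<600:
                c,y=chock(C[L==i]); print(n,"chock",cc[i].round(),c.round(1),round(y,1),st[i,4])
def rot(yaw,slope=0.0):
    "tool down, tool x at world yaw; slope tilts the tool so its z is square to the tray floor"
    T=R.from_euler("z",PSI)*R.from_euler("y",-slope)*R.from_euler("z",-PSI)
    return T*R.from_euler("xyz",[np.pi,0,yaw])
def go(P,Rt):
    "rows for grasp point P (true) and rotation Rt"
    s=ctrl.read_state(); R0=R.from_euler("xyz",s["tool_rot"])
    e=np.array(P)+Rt.apply([0,0,OFF])
    print("shift",R0.inv().apply(e-s["eef_pos"]).round(1),"turn",(R0.inv()*Rt).as_rotvec().round(3))
def tray(b0,s,y,h):
    "world point at slope coordinate s, across y, height h square to the floor of tray centred at rack b0"
    t=np.radians(8.95); a=674.6+s*np.cos(t)-h*np.sin(t); z=112.9+s*np.sin(t)+h*np.cos(t); b=b0+y
    return np.array([a*np.cos(PSI)-b*np.sin(PSI),a*np.sin(PSI)+b*np.cos(PSI),z])
E
python3 - <<'E'
from m1 import *
chocks(); s=ctrl.read_state(); print(s["eef_pos"],s["qpos"].round(2))
# chock in hand: grasp at x=-12, tool x opposite/along chock +x
for c,y,nm in (((416.4,-113.6),41,"R"),((424.7,-43.2),43.5,"M"),((413.8,130),5.7,"L")):
    u=np.array([np.cos(np.radians(y)),np.sin(np.radians(y))]); g=np.array(c)-12*u
    for k in (0,np.pi): print(nm,k,g.round(1)); go([*g,80],rot(np.radians(y)+k))
E
```

```text
top chock [293. 258.] [424.2 -44. ] 44.1 186
top chock [234. 262.] [413.5 128.5] 6.0 197
top chock [317. 262.] [ 416.8 -114.8] 39.4 199
scene chock [300. 184.] [ 416.3 -113.6] 41.3 261
scene chock [311. 202.] [424.6 -42.6] 43.8 270
scene chock [354. 249.] [414.1 132.1] 6.6 357
[ 558.79054254 -159.58355044  172.85209803] [ 0.31  0.59 -0.13  1.76  0.1   0.8   1.8 ]
R 0 [ 407.3 -121.5]
shift [147.1  51.5 127.3] turn [-3.000e-03 -2.000e-03  2.516e+00]
R 3.141592653589793 [ 407.3 -121.5]
shift [147.1  51.5 127.3] turn [ 0.002 -0.002 -0.625]
M 0 [416.  -51.5]
shift [132.1 120.4 127.3] turn [-3.000e-03 -2.000e-03  2.473e+00]
M 3.141592653589793 [416.  -51.5]
shift [132.1 120.4 127.3] turn [ 0.002 -0.002 -0.669]
L 0 [401.9 128.8]
shift [130.  301.2 127.5] turn [-4.000e-03 -1.000e-03  3.132e+00]
L 3.141592653589793 [401.9 128.8]
shift [130.  301.2 127.5] turn [ 0.001 -0.003 -0.009]
```

Chocks haven't moved. Fetch the right one first (408,-121).

```bash
python3 -m creep '[{"jaw":0.2,"xyz":[50,17,0],"angular":[0,0,-0.15]},{"jaw":0.2,"xyz":[100,34,0],"angular":[0,0,-0.3]},{"jaw":0.2,"xyz":[147,51,30],"angular":[0,0,-0.45]},{"jaw":0.2,"xyz":[147,51,70],"angular":[0,0,-0.625]},{"jaw":0.2,"xyz":[147,51,110],"angular":[0,0,-0.625]},{"jaw":0.2,"xyz":[147,51,127],"angular":[0,0,-0.625]},{"jaw":0.2,"xyz":[147,51,127],"angular":[0,0,-0.625]},{"jaw":0.2,"xyz":[147,51,127],"angular":[0,0,-0.625]},{"jaw":0.2,"xyz":[147,51,127],"angular":[0,0,-0.625]}]'
python3 - <<'E'
from m1 import *
s=ctrl.read_state(); print(s["eef_pos"],s["tool_rot"],s["qpos"].round(2))
im,C,d,m=grab("wrist")
k=(im.max(2)<75)&(d>0)&(C[...,2]>6)&(C[...,2]<42)&(np.hypot(C[...,0]-416,C[...,1]+114)<40)
print(k.sum(),chock(C[k])); go([407.4,-121.5,23],rot(np.radians(41)+np.pi))
E
```

```text
clock: 24.4
eef_pos: [409.4, -122.3, 47.9]
tool_rot: [-3.14, 0.001, -2.427]
force: [-0.7, 0.7, -0.2]
width: 50.9
gripper_force: 0.0
[ 409.443222   -122.28768589   47.87960956] [-3.14047990e+00  9.19330758e-04 -2.42657186e+00] [ 0.33  0.65 -0.16  2.26  0.39  0.25  2.11]
3581 (array([ 411.24538855, -110.13430552]), np.float64(40.29328918457031))
shift [ 1.1  2.  58.9] turn [-0.001  0.001 -0.001]
```

```bash
python3 -m creep '[{"jaw":0.2,"xyz":[1,1,20],"angular":[0,0,0]},{"jaw":0.2,"xyz":[1,1,40],"angular":[0,0,0]},{"jaw":0.2,"xyz":[1,1,58],"angular":[0,0,0]},{"jaw":0.2,"xyz":[1,1,58],"angular":[0,0,0]},{"jaw":0.2,"xyz":[1,1,58],"angular":[0,0,0]}]'; python3 -c "
from h import *
s=ctrl.read_state();print(s['qpos'].round(2))"
```

```text
clock: 25.08
eef_pos: [407.7, -122.3, -10.1]
tool_rot: [-3.141, 0.0, -2.427]
force: [-1.4, -0.2, -0.3]
width: 51.2
gripper_force: 0.0
[ 0.44  0.8  -0.31  2.27  1.2   0.24  1.32]
```

```bash
python3 -m creep '[{"jaw":-1,"xyz":[0,0,0],"angular":[0,0,0]},{"jaw":-1,"xyz":[0,0,0],"angular":[0,0,0]},{"jaw":-1,"xyz":[0,0,0],"angular":[0,0,0]},{"jaw":-1,"xyz":[0,0,0],"angular":[0,0,0]},{"jaw":-1,"xyz":[0,0,-20],"angular":[0,0,0]},{"jaw":-1,"xyz":[0,0,-60],"angular":[0,0,0]},{"jaw":-1,"xyz":[0,0,-100],"angular":[0,0,0]},{"jaw":-1,"xyz":[0,0,-140],"angular":[0,0,0]},{"jaw":-1,"xyz":[0,0,-180],"angular":[0,0,0]},{"jaw":-1,"xyz":[0,0,-180],"angular":[0,0,0]},{"jaw":-1,"xyz":[0,0,-180],"angular":[0,0,0]}]'
python3 - <<'E'
from m1 import *
s=ctrl.read_state(); print(s["eef_pos"],s["qpos"].round(2))
im,C,d,m=grab("wrist","w3")
for h in (70,25):go(tray(-209,-57,-8,h),rot(PSI+np.pi,np.radians(8.95)))
L=rot(PSI+np.pi,np.radians(8.95)).apply([0,0,1]);print(L)
for nm in("top","scene"): grab(nm)
E
```

```text
clock: 26.45
eef_pos: [406.7, -122.3, 168.9]
tool_rot: [3.141, -0.001, -2.427]
force: [0.3, -0.7, -1.1]
width: 30.8
gripper_force: 59.6
[ 406.72055787 -122.27253064  168.9218252 ] [ 0.83  0.52 -0.85  2.16  0.6   0.72  1.86]
shift [-143.4 -175.6   28.5] turn [ 0.05  -0.153  0.623]
shift [-149.2 -179.7   72.9] turn [ 0.05  -0.153  0.623]
[ 0.15493221  0.01409994 -0.98782448]
```

View pics/w3.png

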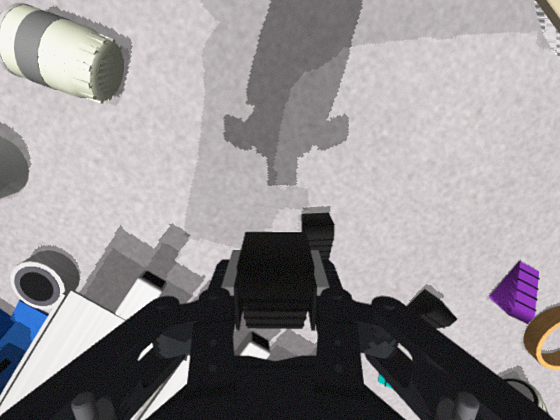

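The wrist view shows the chock in the jaws at (280,275), with its tall back towards the top of the picture (tool +x) and its toe away. That faces the ramp uphill after the turn. Carry it over the right tray.

```bash
python3 -m creep '[{"jaw":-1,"xyz":[-30,-40,5],"angular":[0.01,-0.03,0.13]},{"jaw":-1,"xyz":[-65,-80,10],"angular":[0.02,-0.07,0.28]},{"jaw":-1,"xyz":[-100,-120,20],"angular":[0.035,-0.11,0.43]},{"jaw":-1,"xyz":[-143,-175,28],"angular":[0.05,-0.153,0.62]},{"jaw":-1,"xyz":[-143,-175,28],"angular":[0.05,-0.153,0.62]},{"jaw":-1,"xyz":[-143,-175,28],"angular":[0.05,-0.153,0.62]},{"jaw":-1,"xyz":[-143,-175,28],"angular":[0.05,-0.153,0.62]},{"jaw":-1,"xyz":[-143,-175,28],"angular":[0.05,-0.153,0.62]},{"jaw":-1,"xyz":[-143,-175,28],"angular":[0.05,-0.153,0.62]}]'
python3 - <<'E'
from m1 import *
s=ctrl.read_state(); print(s["qpos"].round(2)); go(tray(-209,-57,-8,25),rot(PSI+np.pi,np.radians(8.95)))
E
```

```text
clock: 27.72
eef_pos: [629.7, -160.6, 141.5]
tool_rot: [-3.14, 0.158, -3.048]
force: [0.2, 0.9, -1.1]
width: 31.1
gripper_force: 59.6
[ 0.6   0.72 -0.6   1.74  0.56  0.69  1.4 ]
shift [ 0.3  0.1 46.9] turn [-0.001  0.002  0.003]
```

```bash
python3 -m creep '[{"jaw":-1,"xyz":[0,0,15],"angular":[0,0,0]},{"jaw":-1,"xyz":[0,0,30],"angular":[0,0,0]},{"jaw":-1,"xyz":[0,0,40],"angular":[0,0,0]},{"jaw":-1,"xyz":[0,0,45],"angular":[0,0,0]},{"jaw":-1,"xyz":[0,0,47],"angular":[0,0,0]},{"jaw":-1,"xyz":[0,0,47],"angular":[0,0,0]}]'; python3 -m creep '[{"jaw":-1,"xyz":[0,0,0.5],"angular":[0,0,0]},{"jaw":-1,"xyz":[0,0,1],"angular":[0,0,0]},{"jaw":-1,"xyz":[0,0,1],"angular":[0,0,0]}]'
```

```text
clock: 28.48
eef_pos: [637.9, -159.7, 95.1]
tool_rot: [-3.141, 0.159, -3.047]
force: [0.7, 0.2, -2.5]
width: 31.3
gripper_force: 59.6
clock: 28.85
eef_pos: [638.1, -159.7, 94.9]
tool_rot: [-3.14, 0.159, -3.048]
force: [-2.4, 0.9, 6.4]
width: 31.6
gripper_force: 60.7
```

```bash
python3 -m creep '[{"jaw":-0.1,"xyz":[0,0,0],"angular":[0,0,0]},{"jaw":0.2,"xyz":[0,0,-0.5],"angular":[0,0,0]},{"jaw":0.2,"xyz":[0,0,-0.5],"angular":[0,0,0]},{"jaw":0.2,"xyz":[0,0,-20],"angular":[0,0,0]},{"jaw":0.2,"xyz":[0,0,-60],"angular":[0,0,0]},{"jaw":0.2,"xyz":[0,0,-90],"angular":[0,0,0]},{"jaw":0.2,"xyz":[0,0,-90],"angular":[0,0,0]},{"jaw":0.2,"xyz":[0,0,-90],"angular":[0,0,0]}]'
cat >> m1.py <<'E'
def traychock(b0):
    t=np.radians(8.95)
    for n in("top","scene"):
        im,C,d,m=grab(n); o=tray(b0,0,0,0); D=C-o
        ex=np.array([np.cos(PSI)*np.cos(t),np.sin(PSI)*np.cos(t),np.sin(t)]);ey=np.array([-np.sin(PSI),np.cos(PSI),0]);ez=np.cross(ex,ey)
        L=np.stack([D@ex,D@ey,D@ez],-1)
        k=(im.max(2)<90)&(d>0)&(abs(L[...,0])<105)&(abs(L[...,1])<54)&(L[...,2]>6)&(L[...,2]<45)
        if k.sum()>40: c,y=chock(L[k]); print(n,"tray chock s,y",c.round(1),"yaw",round(y,1),"top",np.percentile(L[k][:,2],97).round(1),k.sum())
        f=(d>0)&(L[...,2]>45)&(L[...,2]<75)&(abs(L[...,0])<105)&(abs(L[...,1])<56)
        if f.sum()>150: r=cv2.minAreaRect(L[f][:,:2].astype(np.float32)); print(n,"tray filter s,y",np.round(r[0],1),np.round(r[1]),round(r[2],1),"top",np.percentile(L[f][:,2],98).round(1))
E
python3 - <<'E'
from m1 import *
traychock(-209); chocks()
y=np.radians(43.7); u=np.array([np.cos(y),np.sin(y)]); g=np.array([424.5,-43.3])-12*u
go([*g,100],rot(y+np.pi)); s=ctrl.read_state(); print(g,s["eef_pos"],s["qpos"].round(2))
E
```

```text
clock: 29.85
eef_pos: [623.2, -161.2, 182.8]
tool_rot: [-3.14, 0.158, -3.048]
force: [-0.4, -0.3, -0.6]
width: 51.3
gripper_force: 0.0
scene tray chock s,y [-47.8  -5.9] yaw -21.1 top 36.9 371
top chock [293. 258.] [424.3 -43.9] 44.2 180
top chock [234. 262.] [413.3 128.2] 5.6 198
scene chock [311. 202.] [425.3 -41.8] 42.7 264
scene chock [354. 249.] [414.5 131.7] 5.7 353
shift [211.7 128.2  83.6] turn [-0.052  0.151 -0.667]
[415.82439425 -51.59058893] [ 623.03277901 -160.83915687  181.63410046] [ 0.63  0.67 -0.64  1.72  0.51  0.76  1.44]
```

```bash
python3 -m creep '[{"jaw":0.2,"xyz":[55,32,0],"angular":[-0.01,0.04,-0.15]},{"jaw":0.2,"xyz":[110,64,0],"angular":[-0.02,0.08,-0.3]},{"jaw":0.2,"xyz":[165,96,0],"angular":[-0.04,0.12,-0.45]},{"jaw":0.2,"xyz":[212,128,20],"angular":[-0.052,0.151,-0.62]},{"jaw":0.2,"xyz":[212,128,60],"angular":[-0.052,0.151,-0.667]},{"jaw":0.2,"xyz":[212,128,84],"angular":[-0.052,0.151,-0.667]},{"jaw":0.2,"xyz":[212,128,84],"angular":[-0.052,0.151,-0.667]},{"jaw":0.2,"xyz":[212,128,84],"angular":[-0.052,0.151,-0.667]},{"jaw":0.2,"xyz":[212,128,84],"angular":[-0.052,0.151,-0.667]}]'
python3 - <<'E'
from m1 import *
traychock(-209); s=ctrl.read_state(); print(s["qpos"].round(2))
go([415.8,-51.3,23],rot(np.radians(43.7)+np.pi))
grab("scene","s4"); im=cv2.imread("pics/s4.png"); cv2.imwrite("pics/s4c.png",cv2.resize(im[120:300,130:370],None,fx=3,fy=3))
E
```

```text
clock: 31.18
eef_pos: [416.9, -52.1, 66.9]
tool_rot: [-3.139, 0.002, -2.38]
force: [0.7, 0.0, 0.5]
width: 51.2
gripper_force: 0.0
top tray chock s,y [-45.4  -7.4] yaw -1.3 top 39.1 216
scene tray chock s,y [-45.9  -7.5] yaw -10.6 top 36.7 364
[ 0.46  0.67 -0.59  2.26  0.9   0.46  1.46]
shift [ 0.1  1.6 77.8] turn [-0.003  0.001 -0.001]
```

View pics/s4c.png

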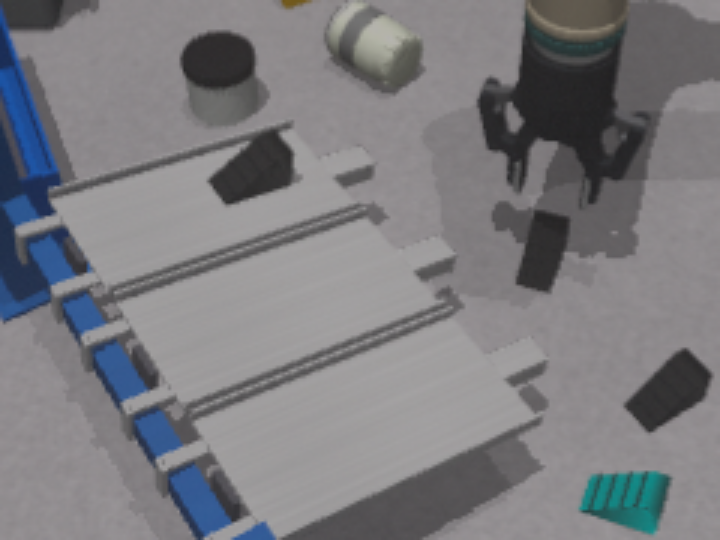

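The right tray's chock at crop (253,167) stands well, with its ramp uphill; the top view gives s=-45, yaw≈-1°. Now the middle chock.

```bash
python3 -m creep '[{"jaw":0.2,"xyz":[0,1,25],"angular":[0,0,0]},{"jaw":0.2,"xyz":[0,1,50],"angular":[0,0,0]},{"jaw":0.2,"xyz":[0,1,77],"angular":[0,0,0]},{"jaw":0.2,"xyz":[0,1,77],"angular":[0,0,0]},{"jaw":0.2,"xyz":[0,1,77],"angular":[0,0,0]},{"jaw":-1,"xyz":[0,1,77],"angular":[0,0,0]},{"jaw":-1,"xyz":[0,1,77],"angular":[0,0,0]},{"jaw":-1,"xyz":[0,1,77],"angular":[0,0,0]},{"jaw":-1,"xyz":[0,1,77],"angular":[0,0,0]}]'
python3 -m creep '[{"jaw":-1,"xyz":[0,0,-20],"angular":[0,0,0]},{"jaw":-1,"xyz":[0,0,-60],"angular":[0,0,0]},{"jaw":-1,"xyz":[0,0,-100],"angular":[0,0,0]},{"jaw":-1,"xyz":[0,0,-140],"angular":[0,0,0]},{"jaw":-1,"xyz":[0,0,-180],"angular":[0,0,0]},{"jaw":-1,"xyz":[0,0,-180],"angular":[0,0,0]},{"jaw":-1,"xyz":[0,0,-180],"angular":[0,0,0]}]'
python3 - <<'E'
from m1 import *
s=ctrl.read_state(); print(s["eef_pos"],s["qpos"].round(2))
for h in (70,25):go(tray(-85.5,-57,-8,h),rot(PSI+np.pi,np.radians(8.95)))
E
```

```text
clock: 32.45
eef_pos: [416.4, -51.6, -9.8]
tool_rot: [-3.138, 0.002, -2.38]
force: [0.7, 0.4, 6.1]
width: 31.4
gripper_force: 59.6
clock: 33.33
eef_pos: [414.8, -51.8, 169.0]
tool_rot: [-3.14, -0.0, -2.38]
force: [0.5, -0.3, -1.0]
width: 31.0
gripper_force: 59.6
[414.79590785 -51.7884766  168.98003842] [ 0.67  0.51 -0.87  2.17  0.61  0.71  1.72]
shift [-157.4 -130.3   29.6] turn [ 0.05  -0.15   0.669]
shift [-162.9 -134.6   74. ] turn [ 0.05  -0.15   0.669]
```

```bash
python3 -m creep '[{"jaw":-1,"xyz":[-35,-30,5],"angular":[0.01,-0.03,0.14]},{"jaw":-1,"xyz":[-70,-60,10],"angular":[0.02,-0.07,0.29]},{"jaw":-1,"xyz":[-110,-95,20],"angular":[0.035,-0.11,0.44]},{"jaw":-1,"xyz":[-157,-130,29],"angular":[0.05,-0.15,0.6]},{"jaw":-1,"xyz":[-157,-130,29],"angular":[0.05,-0.15,0.669]},{"jaw":-1,"xyz":[-157,-130,29],"angular":[0.05,-0.15,0.669]},{"jaw":-1,"xyz":[-157,-130,29],"angular":[0.05,-0.15,0.669]},{"jaw":-1,"xyz":[-157,-130,29],"angular":[0.05,-0.15,0.669]},{"jaw":-1,"xyz":[-157,-130,29],"angular":[0.05,-0.15,0.669]}]'
python3 - <<'E'
from m1 import *
s=ctrl.read_state(); print(s["qpos"].round(2)); go(tray(-85.5,-57,-8,25),rot(PSI+np.pi,np.radians(8.95)))
E
```

```text
clock: 34.45
eef_pos: [618.7, -37.2, 140.6]
tool_rot: [3.141, 0.157, -3.05]
force: [-0.2, 0.4, -1.4]
width: 31.0
gripper_force: 59.6
[ 0.39  0.67 -0.57  1.83  0.59  0.64  1.15]
shift [ 0.3 -0.4 46. ] turn [0.001 0.001 0.001]
```

```bash
python3 -m creep '[{"jaw":-1,"xyz":[0,0,15],"angular":[0,0,0]},{"jaw":-1,"xyz":[0,0,30],"angular":[0,0,0]},{"jaw":-1,"xyz":[0,0,40],"angular":[0,0,0]},{"jaw":-1,"xyz":[0,0,45],"angular":[0,0,0]},{"jaw":-1,"xyz":[0,0,47],"angular":[0,0,0]},{"jaw":-1,"xyz":[0,0,47.5],"angular":[0,0,0]},{"jaw":-1,"xyz":[0,0,47.5],"angular":[0,0,0]}]'; python3 -m creep '[{"jaw":-0.1,"xyz":[0,0,0],"angular":[0,0,0]},{"jaw":0.2,"xyz":[0,0,0],"angular":[0,0,0]},{"jaw":0.2,"xyz":[0,0,-0.5],"angular":[0,0,0]},{"jaw":0.2,"xyz":[0,0,-20],"angular":[0,0,0]},{"jaw":0.2,"xyz":[0,0,-60],"angular":[0,0,0]},{"jaw":0.2,"xyz":[0,0,-90],"angular":[0,0,0]},{"jaw":0.2,"xyz":[0,0,-90],"angular":[0,0,0]},{"jaw":0.2,"xyz":[0,0,-90],"angular":[0,0,0]}]'
python3 - <<'E'
from m1 import *
traychock(-209); chocks()
y=np.radians(5.8); u=np.array([np.cos(y),np.sin(y)]); g=np.array([413.8,130])-12*u
go([*g,100],rot(y+np.pi)); s=ctrl.read_state(); print(g,s["eef_pos"],s["qpos"].round(2))
E
```

```text
clock: 35.33
eef_pos: [625.5, -36.1, 94.6]
tool_rot: [-3.141, 0.156, -3.049]
force: [-7.5, 0.4, 9.2]
width: 31.2
gripper_force: 61.1
clock: 36.33
eef_pos: [612.0, -37.8, 182.7]
tool_rot: [3.141, 0.157, -3.05]
force: [-0.4, 0.7, -1.0]
width: 51.2
gripper_force: 0.0
top tray chock s,y [-43.  -13.9] yaw 1.8 top 38.1 100
scene tray chock s,y [-44.7  -6. ] yaw 0.3 top 37.1 362
top chock [234. 261.] [413.5 128.3] 5.4 200
scene chock [354. 249.] [414.1 131.6] 5.4 354
shift [209.2 184.7  84.4] turn [ 0.     0.155 -0.009]
[401.86143149 128.78732443] [611.7374725  -37.46075623 181.51525591] [ 0.43  0.62 -0.63  1.81  0.54  0.72  1.19]
```

```bash
python3 -m creep '[{"jaw":0.2,"xyz":[55,45,0],"angular":[0,0.04,0]},{"jaw":0.2,"xyz":[110,90,0],"angular":[0,0.08,0]},{"jaw":0.2,"xyz":[165,140,0],"angular":[0,0.12,0]},{"jaw":0.2,"xyz":[209,185,20],"angular":[0,0.155,-0.01]},{"jaw":0.2,"xyz":[209,185,60],"angular":[0,0.155,-0.01]},{"jaw":0.2,"xyz":[209,185,84],"angular":[0,0.155,-0.01]},{"jaw":0.2,"xyz":[209,185,84],"angular":[0,0.155,-0.01]},{"jaw":0.2,"xyz":[209,185,84],"angular":[0,0.155,-0.01]},{"jaw":0.2,"xyz":[209,185,84],"angular":[0,0.155,-0.01]}]'
python3 - <<'E'
from m1 import *
print("R");traychock(-209);print("M");traychock(-85.5); s=ctrl.read_state(); print(s["qpos"].round(2))
go([401.9,129.2,23],rot(np.radians(5.6)+np.pi))
E
```

```text
clock: 37.65
eef_pos: [403.6, 129.0, 67.9]
tool_rot: [3.141, 0.004, -3.041]
force: [0.0, -0.1, -0.3]
width: 51.3
gripper_force: 0.0
R
top tray chock s,y [-45.4  -7.4] yaw 0.1 top 37.7 217
scene tray chock s,y [-48.7   7.6] yaw 94.6 top 37.0 353
M
top tray chock s,y [-46.2  -7. ] yaw -1.0 top 39.2 200
scene tray chock s,y [-45.9  -5.2] yaw 0.6 top 37.0 408
[-0.09  0.63 -0.42  2.26  0.71  0.38  0.57]
shift [ 1.5  0.5 78.6] turn [0.    0.003 0.003]
```

```bash
python3 -m creep '[{"jaw":0.2,"xyz":[1,0.5,25],"angular":[0,0,0]},{"jaw":0.2,"xyz":[1,0.5,50],"angular":[0,0,0]},{"jaw":0.2,"xyz":[1,0.5,78],"angular":[0,0,0]},{"jaw":0.2,"xyz":[1,0.5,78],"angular":[0,0,0]},{"jaw":0.2,"xyz":[1,0.5,78],"angular":[0,0,0]},{"jaw":-1,"xyz":[1,0.5,78],"angular":[0,0,0]},{"jaw":-1,"xyz":[1,0.5,78],"angular":[0,0,0]},{"jaw":-1,"xyz":[1,0.5,78],"angular":[0,0,0]},{"jaw":-1,"xyz":[1,0.5,78],"angular":[0,0,0]}]'
python3 -m creep '[{"jaw":-1,"xyz":[0,0,-20],"angular":[0,0,0]},{"jaw":-1,"xyz":[0,0,-60],"angular":[0,0,0]},{"jaw":-1,"xyz":[0,0,-100],"angular":[0,0,0]},{"jaw":-1,"xyz":[0,0,-140],"angular":[0,0,0]},{"jaw":-1,"xyz":[0,0,-180],"angular":[0,0,0]},{"jaw":-1,"xyz":[0,0,-180],"angular":[0,0,0]},{"jaw":-1,"xyz":[0,0,-180],"angular":[0,0,0]}]'
python3 - <<'E'
from m1 import *
s=ctrl.read_state(); print(s["eef_pos"],s["qpos"].round(2))
for h in (70,25):go(tray(38,-57,-8,h),rot(PSI+np.pi,np.radians(8.95)))
E
```

```text
clock: 38.98
eef_pos: [402.2, 129.5, -10.3]
tool_rot: [-3.141, 0.003, -3.04]
force: [-1.3, -0.6, 7.1]
width: 31.0
gripper_force: 59.8
clock: 39.85
eef_pos: [401.2, 128.7, 168.5]
tool_rot: [-3.141, 0.001, -3.04]
force: [0.5, 0.3, -2.1]
width: 31.9
gripper_force: 59.6
[401.17078959 128.72164642 168.54301656] [ 0.23  0.51 -0.86  2.17  0.61  0.72  0.63]
shift [-200.8  -64.    29.2] turn [ 0.    -0.155  0.011]
shift [-207.8  -64.    73.7] turn [ 0.    -0.155  0.011]
```

```bash
python3 -m creep '[{"jaw":-1,"xyz":[-50,-16,5],"angular":[0,-0.04,0]},{"jaw":-1,"xyz":[-100,-32,10],"angular":[0,-0.08,0]},{"jaw":-1,"xyz":[-150,-48,20],"angular":[0,-0.12,0]},{"jaw":-1,"xyz":[-201,-64,29],"angular":[0,-0.155,0.011]},{"jaw":-1,"xyz":[-201,-64,29],"angular":[0,-0.155,0.011]},{"jaw":-1,"xyz":[-201,-64,29],"angular":[0,-0.155,0.011]},{"jaw":-1,"xyz":[-201,-64,29],"angular":[0,-0.155,0.011]},{"jaw":-1,"xyz":[-201,-64,29],"angular":[0,-0.155,0.011]}]'
python3 - <<'E'
from m1 import *
s=ctrl.read_state(); print(s["qpos"].round(2)); go(tray(38,-57,-8,25),rot(PSI+np.pi,np.radians(8.95)))
E
```

```text
clock: 40.85
eef_pos: [607.4, 86.7, 140.5]
tool_rot: [3.141, 0.156, -3.05]
force: [-0.5, -0.1, 0.1]
width: 31.0
gripper_force: 59.5
[ 0.27  0.71 -0.74  1.85  0.79  0.72  0.76]
shift [ 0.2 -1.3 45.9] turn [0.001 0.    0.001]
```

```bash
python3 -m creep '[{"jaw":-1,"xyz":[0,-1,15],"angular":[0,0,0]},{"jaw":-1,"xyz":[0,-1,30],"angular":[0,0,0]},{"jaw":-1,"xyz":[0,-1,40],"angular":[0,0,0]},{"jaw":-1,"xyz":[0,-1,45],"angular":[0,0,0]},{"jaw":-1,"xyz":[0,-1,47],"angular":[0,0,0]},{"jaw":-1,"xyz":[0,-1,47],"angular":[0,0,0]}]'; python3 -m creep '[{"jaw":-0.1,"xyz":[0,0,0],"angular":[0,0,0]},{"jaw":0.2,"xyz":[0,0,0],"angular":[0,0,0]},{"jaw":0.2,"xyz":[0,0,-0.5],"angular":[0,0,0]},{"jaw":0.2,"xyz":[0,0,-20],"angular":[0,0,0]},{"jaw":0.2,"xyz":[0,0,-60],"angular":[0,0,0]},{"jaw":1,"xyz":[0,0,-90],"angular":[0,0,0]},{"jaw":1,"xyz":[0,0,-90],"angular":[0,0,0]},{"jaw":1,"xyz":[0,0,-90],"angular":[0,0,0]}]'
cat >> m1.py <<'E'
def filt(c):
    out=[]
    for n in("top","scene"):
        im,C,d,m=grab(n)
        k=(d>0)&(C[...,2]>25)&(C[...,2]<70)&(np.hypot(C[...,0]-c[0],C[...,1]-c[1])<58)
        P=C[k]
        if len(P)<100: continue
        r=cv2.minAreaRect(P[:,:2].astype(np.float32)); a=r[2] if r[1][0]>r[1][1] else r[2]+90
        # ridge: points near the top give the axis line
        T=P[P[:,2]>np.percentile(P[:,2],97)-3]; v=cv2.fitLine(T[:,:2].astype(np.float32),cv2.DIST_HUBER,0,.01,.01).ravel()
        print(n,"filter",np.round(r[0],1),np.round(r[1]),"axis",round(a,1),"ridge",np.round(v[2:],1),round(np.degrees(np.arctan2(v[1],v[0])),1),"top",np.percentile(P[:,2],97).round(1))
E
python3 - <<'E'
from m1 import *
for c in((424,360),(598,386),(436,-349)): filt(c)
for b in(-209,-85.5): traychock(b)
s=ctrl.read_state();print(s["eef_pos"],s["tool_rot"],s["qpos"].round(2),s["width"])
E
```

```text
clock: 41.6
eef_pos: [615.6, 86.2, 94.3]
tool_rot: [3.141, 0.157, -3.05]
force: [0.2, 1.2, -0.7]
width: 31.1
gripper_force: 59.8
clock: 42.6
eef_pos: [601.3, 84.1, 183.1]
tool_rot: [3.141, 0.157, -3.051]
force: [0.3, -0.1, -1.0]
width: 85.5
gripper_force: 0.0
top filter [423.9 359.8] [88. 62.] axis 74.7 ridge [424.2 355.4] 74.7 top 63.9
scene filter [424.7 360.9] [88. 61.] axis 75.6 ridge [424.3 360. ] 77.2 top 61.9
top filter [597.9 385.3] [90. 62.] axis 68.6 ridge [593.5 379.3] 68.6 top 64.3
scene filter [599.5 387.5] [87. 62.] axis 67.8 ridge [597.3 385.4] 68.5 top 62.7
top filter [ 435.9 -350.4] [62. 87.] axis 110.4 ridge [ 436.8 -355.7] -64.7 top 64.4
scene filter [ 438.6 -347.4] [60. 91.] axis 109.9 ridge [ 437.6 -352.2] -66.6 top 62.0
top tray chock s,y [-45.4  -7.3] yaw -1.0 top 38.1 214
scene tray chock s,y [-44.6  -6.4] yaw -0.9 top 36.7 354
top tray chock s,y [-46.1  -7. ] yaw -1.3 top 38.5 197
scene tray chock s,y [-45.9  -5.5] yaw 0.8 top 36.7 413
[601.39771454  84.68568647 182.60842097] [ 3.14050228  0.15633329 -3.05066178] [ 0.31  0.65 -0.79  1.83  0.72  0.79  0.82] 85.48487063263804
```

Run:
```python
from m1 import *
y=np.radians(75.3); g=np.array([424.3,360.4])+26*np.array([np.cos(y),np.sin(y)]); print(g)
go([*g,120],rot(y))
```

```text
[430.89770656 385.54896157]
shift [155.8 315.   73.6] turn [0.151 0.104 1.914]
```

```bash
python3 -m creep '[{"jaw":1,"xyz":[15,32,0],"angular":[0.015,0.01,0.18]},{"jaw":1,"xyz":[30,64,0],"angular":[0.03,0.02,0.36]},{"jaw":1,"xyz":[47,96,0],"angular":[0.043,0.03,0.54]},{"jaw":1,"xyz":[62,128,10],"angular":[0.057,0.04,0.72]},{"jaw":1,"xyz":[78,160,20],"angular":[0.071,0.05,0.9]},{"jaw":1,"xyz":[94,192,30],"angular":[0.085,0.06,1.08]},{"jaw":1,"xyz":[110,224,40],"angular":[0.1,0.07,1.26]},{"jaw":1,"xyz":[125,256,50],"angular":[0.114,0.08,1.44]},{"jaw":1,"xyz":[140,288,60],"angular":[0.128,0.088,1.62]},{"jaw":1,"xyz":[156,315,74],"angular":[0.142,0.098,1.8]},{"jaw":1,"xyz":[156,315,74],"angular":[0.151,0.104,1.914]},{"jaw":1,"xyz":[156,315,74],"angular":[0.151,0.104,1.914]}]'
python3 -m creep '[{"jaw":1,"xyz":[0,0,0],"angular":[0,0,0]},{"jaw":1,"xyz":[0,0,0],"angular":[0,0,0]}]'
python3 - <<'E'
from m1 import *
y=np.radians(75.3); g=np.array([424.3,360.4])+26*np.array([np.cos(y),np.sin(y)])
go([*g,28],rot(y)); s=ctrl.read_state(); print(s["qpos"].round(2)); traychock(38)
grab("wrist","w5")
E
```

```text
clock: 44.6
eef_pos: [430.8, 385.6, 85.5]
tool_rot: [3.141, 0.001, 1.316]
force: [0.2, 0.8, 0.1]
width: 85.1
gripper_force: 0.0
clock: 44.85
eef_pos: [431.3, 385.2, 86.0]
tool_rot: [3.141, -0.0, 1.314]
force: [-0.2, 0.2, -0.7]
width: 85.2
gripper_force: 0.0
shift [ 0.3 -0.6 92. ] turn [ 0.001 -0.     0.   ]
[-0.63  0.71 -0.24  1.83  0.27  0.62 -1.28]
top tray chock s,y [-45.1  -9.6] yaw 1.0 top 38.6 204
scene tray chock s,y [-44.5  -6.4] yaw -0.2 top 36.8 472
```

View pics/w5.png

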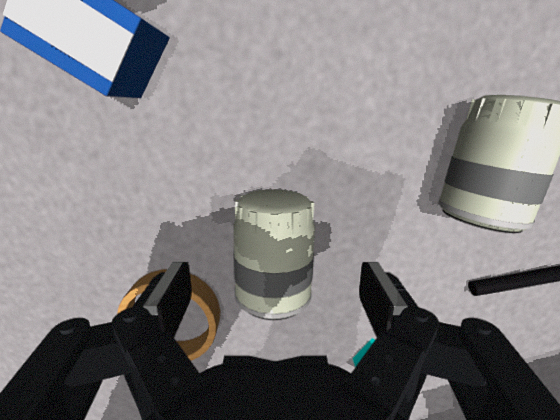

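Wrist view: the filter at (274,255) lies centred between the open fingers, and the ring at (170,315) is well clear. Descend, grip, lift.

```bash
python3 -m creep '[{"jaw":1,"xyz":[0,0,30],"angular":[0,0,0]},{"jaw":1,"xyz":[0,0,60],"angular":[0,0,0]},{"jaw":1,"xyz":[0,0,92],"angular":[0,0,0]},{"jaw":1,"xyz":[0,0,92],"angular":[0,0,0]},{"jaw":1,"xyz":[0,0,92],"angular":[0,0,0]},{"jaw":-1,"xyz":[0,0,92],"angular":[0,0,0]},{"jaw":-1,"xyz":[0,0,92],"angular":[0,0,0]},{"jaw":-1,"xyz":[0,0,92],"angular":[0,0,0]},{"jaw":-1,"xyz":[0,0,92],"angular":[0,0,0]}]'
python3 -m creep '[{"jaw":-1,"xyz":[0,0,-15],"angular":[0,0,0]},{"jaw":-1,"xyz":[0,0,-40],"angular":[0,0,0]},{"jaw":-1,"xyz":[0,0,-75],"angular":[0,0,0]},{"jaw":-1,"xyz":[0,0,-110],"angular":[0,0,0]},{"jaw":-1,"xyz":[0,0,-145],"angular":[0,0,0]},{"jaw":-1,"xyz":[0,0,-180],"angular":[0,0,0]},{"jaw":-1,"xyz":[0,0,-195],"angular":[0,0,0]},{"jaw":-1,"xyz":[0,0,-195],"angular":[0,0,0]}]'
python3 - <<'E'
from m1 import *
s=ctrl.read_state(); print(s["qpos"].round(2))
for h in (80,28):go(tray(38,1,26,h),rot(PSI+np.pi/2,np.radians(8.95)))
grab("wrist","w6")
E
```

```text
clock: 46.12
eef_pos: [431.6, 386.1, -4.5]
tool_rot: [3.14, -0.002, 1.314]
force: [-0.6, -1.1, 7.1]
width: 60.6
gripper_force: 63.3
clock: 47.12
eef_pos: [431.2, 385.6, 189.6]
tool_rot: [3.14, -0.001, 1.314]
force: [0.4, 1.1, -3.4]
width: 60.7
gripper_force: 65.6
[-0.59  0.57 -0.29  1.75  0.21  0.84 -1.23]
shift [-194.6  287.5   31.3] turn [-0.153  0.026 -0.347]
shift [-191.9  295.1   82.7] turn [-0.153  0.026 -0.347]
```

View pics/w6.png

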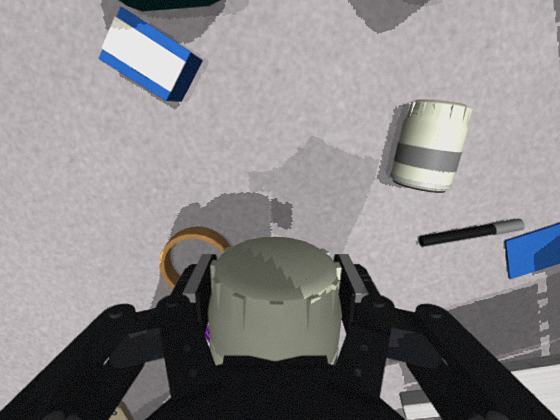

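Filter is held straight, with its end face at (275,270) showing no sag. Carry it to the left tray.

```bash
python3 -m creep '[{"jaw":-1,"xyz":[-25,36,0],"angular":[-0.02,0.003,-0.04]},{"jaw":-1,"xyz":[-50,72,0],"angular":[-0.04,0.006,-0.09]},{"jaw":-1,"xyz":[-75,108,5],"angular":[-0.06,0.01,-0.13]},{"jaw":-1,"xyz":[-100,144,10],"angular":[-0.08,0.013,-0.17]},{"jaw":-1,"xyz":[-125,180,15],"angular":[-0.1,0.017,-0.22]},{"jaw":-1,"xyz":[-150,216,20],"angular":[-0.12,0.02,-0.26]},{"jaw":-1,"xyz":[-175,255,25],"angular":[-0.14,0.023,-0.31]},{"jaw":-1,"xyz":[-194.5,287.5,31],"angular":[-0.153,0.026,-0.347]},{"jaw":-1,"xyz":[-194.5,287.5,31],"angular":[-0.153,0.026,-0.347]},{"jaw":-1,"xyz":[-194.5,287.5,31],"angular":[-0.153,0.026,-0.347]},{"jaw":-1,"xyz":[-194.5,287.5,31],"angular":[-0.153,0.026,-0.347]}]'
python3 - <<'E'
from m1 import *
s=ctrl.read_state(); print(s["qpos"].round(2));go(tray(38,1,26,31),rot(PSI+np.pi/2,np.radians(8.95)))
E
```

```text
clock: 48.55
eef_pos: [658.4, 126.1, 157.3]
tool_rot: [2.989, 0.0, 1.664]
force: [-0.2, 0.2, -3.5]
width: 60.6
gripper_force: 65.8
[-0.03  0.68 -0.35  1.68  0.39  0.7  -0.48]
shift [-1.9  1.6 48. ] turn [-0.003  0.     0.002]
```

```bash
python3 -m creep '[{"jaw":-1,"xyz":[-1,1.5,15],"angular":[0,0,0]},{"jaw":-1,"xyz":[-1.5,1.5,30],"angular":[0,0,0]},{"jaw":-1,"xyz":[-1.5,1.5,40],"angular":[0,0,0]},{"jaw":-1,"xyz":[-1.5,1.5,45],"angular":[0,0,0]},{"jaw":-1,"xyz":[-1.5,1.5,48],"angular":[0,0,0]},{"jaw":-1,"xyz":[-1.5,1.5,48],"angular":[0,0,0]}]'; python3 -m creep '[{"jaw":-1,"xyz":[0,0,0.7],"angular":[0,0,0]},{"jaw":-1,"xyz":[0,0,0.7],"angular":[0,0,0]}]'; python3 -c "
from m1 import *
go(tray(38,1,26,31),rot(PSI+np.pi/2,np.radians(8.95)))"
```

```text
clock: 49.3
eef_pos: [668.7, 123.6, 110.7]
tool_rot: [2.987, 0.001, 1.662]
force: [-0.3, 0.4, -2.7]
width: 60.8
gripper_force: 65.9
clock: 49.55
eef_pos: [668.8, 123.6, 110.3]
tool_rot: [2.986, 0.001, 1.662]
force: [-0.2, -0.0, -2.9]
width: 61.1
gripper_force: 65.9
shift [ 1.5 -1.2  0. ] turn [-0.001  0.001  0.   ]
```

```bash
python3 -m creep '[{"jaw":-1,"xyz":[0,-1,0.6],"angular":[0,0,0]},{"jaw":-1,"xyz":[0,-1,1.2],"angular":[0,0,0]},{"jaw":-1,"xyz":[0,-1,1.2],"angular":[0,0,0]}]';  python3 -m creep '[{"jaw":-1,"xyz":[0,0,0.5],"angular":[0,0,0]},{"jaw":-1,"xyz":[0,0,0.8],"angular":[0,0,0]},{"jaw":-1,"xyz":[0,0,0.8],"angular":[0,0,0]}]'
```

```text
clock: 49.92
eef_pos: [667.7, 123.5, 108.9]
tool_rot: [2.987, 0.001, 1.662]
force: [-1.5, -0.1, 0.0]
width: 60.3
gripper_force: 66.2
clock: 50.3
eef_pos: [667.7, 123.6, 108.8]
tool_rot: [2.987, 0.002, 1.662]
force: [-4.1, -0.7, 6.2]
width: 60.3
gripper_force: 66.7
```

```bash
python3 -m creep '[{"jaw":-1,"xyz":[0,0,-0.6],"angular":[0,0,0]},{"jaw":0.5,"xyz":[0,0,-0.6],"angular":[0,0,0]},{"jaw":0.7,"xyz":[0,0,-0.6],"angular":[0,0,0]},{"jaw":1,"xyz":[0,0,-0.6],"angular":[0,0,0]},{"jaw":1,"xyz":[0,0,-0.6],"angular":[0,0,0]},{"jaw":1,"xyz":[0,0,-0.6],"angular":[0,0,0]},{"jaw":1,"xyz":[0,0,-20],"angular":[0,0,0]},{"jaw":1,"xyz":[0,0,-60],"angular":[0,0,0]},{"jaw":1,"xyz":[0,0,-100],"angular":[0,0,0]},{"jaw":1,"xyz":[0,0,-100],"angular":[0,0,0]},{"jaw":1,"xyz":[0,0,-100],"angular":[0,0,0]}]'
python3 - <<'E'
from m1 import *
y=np.radians(68.4); g=np.array([598.5,386.4])+26*np.array([np.cos(y),np.sin(y)]); print(g)
go([*g,120],rot(y)); traychock(38); filt((598,386)); print(ctrl.read_state()["qpos"].round(2))
E
```

```text
clock: 51.68
eef_pos: [652.5, 122.0, 207.4]
tool_rot: [2.986, 0.001, 1.661]
force: [0.1, 0.4, -0.8]
width: 85.6
gripper_force: 0.0
[608.07123837 410.57418863]
shift [291.6 -36.6 116.7] turn [ 0.153 -0.035  0.467]
scene tray chock s,y [-45.3  10.2] yaw -0.2 top 38.0 360
scene tray filter s,y [ 0.2 -0. ] [88. 55.] 88.0 top 63.0
top filter [597.9 385.7] [88. 61.] axis 67.6 ridge [594.7 377.6] 68.5 top 63.5
scene filter [599.4 387.2] [89. 62.] axis 67.9 ridge [597.6 384.8] 67.3 top 62.8
[-0.    0.61 -0.38  1.65  0.35  0.79 -0.45]
```

```bash
python3 -m creep '[{"jaw":1,"xyz":[45,-6,0],"angular":[0.02,-0.005,0.07]},{"jaw":1,"xyz":[90,-12,10],"angular":[0.05,-0.01,0.14]},{"jaw":1,"xyz":[135,-18,20],"angular":[0.07,-0.015,0.21]},{"jaw":1,"xyz":[180,-24,40],"angular":[0.09,-0.02,0.28]},{"jaw":1,"xyz":[235,-30,70],"angular":[0.12,-0.03,0.36]},{"jaw":1,"xyz":[291.6,-36.6,100],"angular":[0.153,-0.035,0.467]},{"jaw":1,"xyz":[291.6,-36.6,117],"angular":[0.153,-0.035,0.467]},{"jaw":1,"xyz":[291.6,-36.6,117],"angular":[0.153,-0.035,0.467]},{"jaw":1,"xyz":[291.6,-36.6,117],"angular":[0.153,-0.035,0.467]},{"jaw":1,"xyz":[291.6,-36.6,117],"angular":[0.153,-0.035,0.467]}]'
python3 - <<'E'
from m1 import *
y=np.radians(68.2); g=np.array([598.5,386.4])+26*np.array([np.cos(y),np.sin(y)])
go([*g,28],rot(y)); print(ctrl.read_state()["qpos"].round(2)); traychock(38); traychock(-85.5)
E
```

```text
clock: 53.12
eef_pos: [609.6, 409.6, 86.7]
tool_rot: [3.141, -0.001, 1.192]
force: [-0.3, 0.7, 0.2]
width: 85.3
gripper_force: 0.0
shift [ 0.2 -1.8 92.7] turn [ 0.001 -0.001  0.001]
[-0.51  0.9  -0.23  1.35  0.23  0.91 -1.18]
top tray chock s,y [-53.    3.7] yaw 93.3 top 43.2 193
top tray filter s,y [-1.4 -4. ] [88. 55.] 86.4 top 64.8
scene tray chock s,y [-39.4  14.8] yaw -17.9 top 38.8 425
scene tray filter s,y [-0.9 -1.1] [90. 55.] 89.8 top 63.0
top tray chock s,y [-46.4  -7. ] yaw -1.1 top 38.6 203
scene tray chock s,y [-45.8  -5.8] yaw -1.4 top 36.7 414
```

```bash
python3 -m creep '[{"jaw":1,"xyz":[0,-1,30],"angular":[0,0,0]},{"jaw":1,"xyz":[0,-1,60],"angular":[0,0,0]},{"jaw":1,"xyz":[0,-1.5,92],"angular":[0,0,0]},{"jaw":1,"xyz":[0,-1.5,92],"angular":[0,0,0]},{"jaw":1,"xyz":[0,-1.5,92],"angular":[0,0,0]},{"jaw":-1,"xyz":[0,-1.5,92],"angular":[0,0,0]},{"jaw":-1,"xyz":[0,-1.5,92],"angular":[0,0,0]},{"jaw":-1,"xyz":[0,-1.5,92],"angular":[0,0,0]},{"jaw":-1,"xyz":[0,-1.5,92],"angular":[0,0,0]}]'
python3 -m creep '[{"jaw":-1,"xyz":[0,0,-15],"angular":[0,0,0]},{"jaw":-1,"xyz":[0,0,-40],"angular":[0,0,0]},{"jaw":-1,"xyz":[0,0,-75],"angular":[0,0,0]},{"jaw":-1,"xyz":[0,0,-110],"angular":[0,0,0]},{"jaw":-1,"xyz":[0,0,-145],"angular":[0,0,0]},{"jaw":-1,"xyz":[0,0,-180],"angular":[0,0,0]},{"jaw":-1,"xyz":[0,0,-240],"angular":[0,0,0]},{"jaw":-1,"xyz":[0,0,-240],"angular":[0,0,0]},{"jaw":-1,"xyz":[0,0,-240],"angular":[0,0,0]}]'
python3 - <<'E'
from m1 import *
s=ctrl.read_state(); print(s["qpos"].round(2))
for h in (110,31):go(tray(-85.5,1,26,h),rot(PSI+np.pi/2,np.radians(8.95)))
E
```

```text
clock: 54.45
eef_pos: [608.1, 412.3, -4.6]
tool_rot: [3.14, -0.003, 1.194]
force: [-0.6, -0.4, 7.8]
width: 60.5
gripper_force: 64.4
clock: 55.58
eef_pos: [606.4, 411.0, 233.8]
tool_rot: [-3.141, 0.0, 1.194]
force: [-1.0, 0.1, -2.8]
width: 60.7
gripper_force: 65.7
[-0.51  0.76 -0.25  1.22  0.19  1.18 -1.14]
shift [-359.3  206.8   45.6] turn [-0.154  0.037 -0.467]
shift [-353.7  217.8  123.6] turn [-0.154  0.037 -0.467]
```

```bash
python3 -m creep '[{"jaw":-1,"xyz":[-40,23,0],"angular":[-0.02,0.004,-0.05]},{"jaw":-1,"xyz":[-80,46,0],"angular":[-0.04,0.008,-0.1]},{"jaw":-1,"xyz":[-120,69,5],"angular":[-0.05,0.012,-0.155]},{"jaw":-1,"xyz":[-160,92,10],"angular":[-0.07,0.016,-0.21]},{"jaw":-1,"xyz":[-200,115,15],"angular":[-0.09,0.02,-0.26]},{"jaw":-1,"xyz":[-240,138,20],"angular":[-0.105,0.025,-0.31]},{"jaw":-1,"xyz":[-280,161,25],"angular":[-0.12,0.029,-0.36]},{"jaw":-1,"xyz":[-320,184,35],"angular":[-0.137,0.033,-0.41]},{"jaw":-1,"xyz":[-359,207,45],"angular":[-0.154,0.037,-0.467]},{"jaw":-1,"xyz":[-359,207,45],"angular":[-0.154,0.037,-0.467]},{"jaw":-1,"xyz":[-359,207,45],"angular":[-0.154,0.037,-0.467]},{"jaw":-1,"xyz":[-359,207,45],"angular":[-0.154,0.037,-0.467]}]'
python3 - <<'E'
from m1 import *
s=ctrl.read_state(); print(s["qpos"].round(2));go(tray(-85.5,1,26,31),rot(PSI+np.pi/2,np.radians(8.95)))
E
```

```text
clock: 57.08
eef_pos: [666.7, 3.5, 187.6]
tool_rot: [2.986, -0.002, 1.664]
force: [1.2, 0.8, -2.7]
width: 60.8
gripper_force: 65.5
[ 0.19  0.64 -0.38  1.66  0.33  0.75 -0.24]
shift [-2.7 -0.3 78.4] turn [-0.001 -0.002  0.002]
```

```bash
python3 -m creep '[{"jaw":-1,"xyz":[-2.5,-1,20],"angular":[0,0,0]},{"jaw":-1,"xyz":[-2.5,-1,40],"angular":[0,0,0]},{"jaw":-1,"xyz":[-2.5,-1,60],"angular":[0,0,0]},{"jaw":-1,"xyz":[-2.5,-1,72],"angular":[0,0,0]},{"jaw":-1,"xyz":[-2.5,-1,77],"angular":[0,0,0]},{"jaw":-1,"xyz":[-2.5,-1,78.5],"angular":[0,0,0]},{"jaw":-1,"xyz":[-2.5,-1,78.5],"angular":[0,0,0]}]'; python3 -m creep '[{"jaw":-1,"xyz":[0,0,0.6],"angular":[0,0,0]},{"jaw":-1,"xyz":[0,0,1.2],"angular":[0,0,0]},{"jaw":-1,"xyz":[0,0,1.2],"angular":[0,0,0]}]'; python3 -c "
from m1 import *
go(tray(-85.5,0,26,31),rot(PSI+np.pi/2,np.radians(8.95)))"
```

```text
clock: 57.95
eef_pos: [678.9, -0.0, 110.8]
tool_rot: [2.984, -0.0, 1.662]
force: [-0.3, -0.7, -1.7]
width: 60.5
gripper_force: 65.5
clock: 58.32
eef_pos: [678.7, -0.1, 109.2]
tool_rot: [2.985, -0.0, 1.662]
force: [0.5, 0.2, -2.1]
width: 60.7
gripper_force: 65.5
shift [ 2.1 -0.8 -0.8] turn [ 0. -0.  0.]
```

```bash
python3 -m creep '[{"jaw":-1,"xyz":[0,-0.8,0.5],"angular":[0,0,0]},{"jaw":-1,"xyz":[0,-0.8,0.9],"angular":[0,0,0]},{"jaw":-1,"xyz":[0,-0.8,0.9],"angular":[0,0,0]}]'
```

```text
clock: 58.7
eef_pos: [678.1, -0.0, 108.5]
tool_rot: [2.985, -0.0, 1.662]
force: [-1.2, -0.1, 2.8]
width: 60.6
gripper_force: 65.9
```

```bash
python3 -m creep '[{"jaw":-1,"xyz":[0,0,-0.3],"angular":[0,0,0]},{"jaw":0.5,"xyz":[0,0,-0.3],"angular":[0,0,0]},{"jaw":0.7,"xyz":[0,0,-0.3],"angular":[0,0,0]},{"jaw":1,"xyz":[0,0,-0.3],"angular":[0,0,0]},{"jaw":1,"xyz":[0,0,-0.3],"angular":[0,0,0]},{"jaw":1,"xyz":[0,0,-0.3],"angular":[0,0,0]},{"jaw":1,"xyz":[0,0,-20],"angular":[0,0,0]},{"jaw":1,"xyz":[0,0,-60],"angular":[0,0,0]},{"jaw":1,"xyz":[0,0,-100],"angular":[0,0,0]},{"jaw":1,"xyz":[0,0,-100],"angular":[0,0,0]},{"jaw":1,"xyz":[0,0,-100],"angular":[0,0,0]}]'
python3 - <<'E'
from m1 import *
print("M");traychock(-85.5);print("R");traychock(-209); filt((437,-349))
for n in("top","scene"):
    im,C,d,m=grab(n)
    for r in silhouettes(n,"filter1"):
        P=C[r["pixels"]&(d>0)&(C[...,2]>15)&(C[...,1]<-250)]
        if len(P)>100:
            q=cv2.minAreaRect(P[:,:2].astype(np.float32)); print(n,q)
            e=np.linalg.eigh(np.cov(P[:,:2].T))[1][:,1]; print(np.degrees(np.arctan2(e[1],e[0])))
y=np.radians(112); g=np.array([437,-349.5])+26*np.array([np.cos(y),np.sin(y)]); print(g)
go([*g,120],rot(y)); print(ctrl.read_state()["qpos"].round(2))
E
```

```text
clock: 60.08
eef_pos: [662.4, -1.7, 207.6]
tool_rot: [2.985, -0.0, 1.662]
force: [-0.1, -0.1, -0.4]
width: 85.5
gripper_force: 0.0
M
scene tray chock s,y [-47.2   4.1] yaw 7.9 top 39.1 343
scene tray filter s,y [-2.3 -0.1] [87. 55.] 90.0 top 62.9
R
top tray chock s,y [-45.4  -7.3] yaw -0.8 top 37.9 217
top filter [ 435.9 -350.4] [62. 88.] axis 109.4 ridge [ 438.5 -353.9] -70.5 top 64.1
scene filter [ 414.7 -321. ] [51. 30.] axis 55.9 ridge [ 422.2 -323.1] 70.0 top 60.7
top ((435.4766540527344, -350.49127197265625), (60.776268005371094, 88.06837463378906), 20.297632217407227)
110.82306158517005
[ 427.26022857 -325.39321978]
shift [-301.3 -279.2   78. ] turn [ 0.154  0.022 -0.292]
[ 0.21  0.61 -0.4   1.66  0.32  0.78 -0.23]
```

```bash
python3 -m creep '[{"jaw":1,"xyz":[-30,-28,-10],"angular":[0.015,0.002,-0.03]},{"jaw":1,"xyz":[-60,-56,-10],"angular":[0.03,0.004,-0.06]},{"jaw":1,"xyz":[-100,-92,-5],"angular":[0.05,0.007,-0.1]},{"jaw":1,"xyz":[-140,-130,0],"angular":[0.07,0.01,-0.14]},{"jaw":1,"xyz":[-180,-167,0],"angular":[0.09,0.013,-0.18]},{"jaw":1,"xyz":[-220,-204,10],"angular":[0.11,0.016,-0.22]},{"jaw":1,"xyz":[-260,-241,40],"angular":[0.13,0.019,-0.25]},{"jaw":1,"xyz":[-301,-279,78],"angular":[0.154,0.022,-0.27]},{"jaw":1,"xyz":[-301,-279,78],"angular":[0.154,0.022,-0.27]},{"jaw":1,"xyz":[-301,-279,78],"angular":[0.154,0.022,-0.27]},{"jaw":1,"xyz":[-301,-279,78],"angular":[0.154,0.022,-0.27]}]'
python3 - <<'E'
from m1 import *
y=np.radians(110.5); g=np.array([437,-349.3])+26*np.array([np.cos(y),np.sin(y)])
go([*g,28],rot(y)); print(ctrl.read_state()["qpos"].round(2))
grab("wrist","w7"); traychock(-85.5); traychock(38)
E
```

```text
clock: 61.95
eef_pos: [429.4, -324.1, 87.3]
tool_rot: [3.138, -0.0, 1.935]
force: [-0.2, 1.0, 0.3]
width: 85.1
gripper_force: 0.0
shift [-0.3 -2.  93.3] turn [ 0.004 -0.     0.006]
[ 0.87  0.69 -0.42  1.94  0.48  0.6   0.5 ]
top tray chock s,y [-54.  -7.] yaw 89.9 top 42.2 191
top tray filter s,y [-3.6 -4. ] [57. 88.] 0.7 top 64.5
scene tray chock s,y [-46.6   3.7] yaw 7.5 top 38.1 345
scene tray filter s,y [-1.9 -1.5] [89. 55.] 89.6 top 63.2
top tray chock s,y [-52.6   5.4] yaw 90.8 top 40.0 190
top tray filter s,y [-1.3 -4. ] [88. 55.] 86.2 top 65.2
scene tray chock s,y [-41.3  13.9] yaw -14.9 top 38.3 381
scene tray filter s,y [-0.6 -0.2] [89. 58.] 88.0 top 63.3
```

View pics/w7.png

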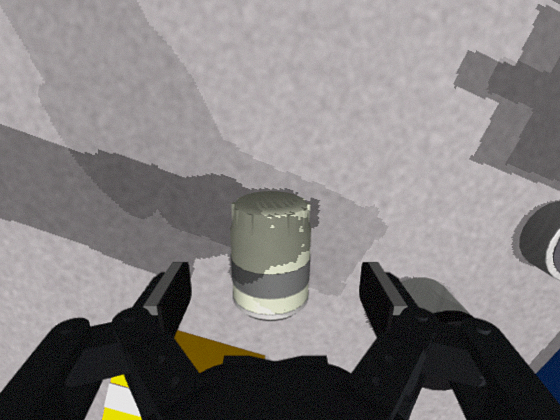

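The filter is centred at (271,255), aligned with the jaws; the tin at (425,290) is well beyond the right finger.

```bash
python3 -m creep '[{"jaw":1,"xyz":[0,-1.5,30],"angular":[0,0,0]},{"jaw":1,"xyz":[0,-1.5,60],"angular":[0,0,0]},{"jaw":1,"xyz":[0,-1.5,92],"angular":[0,0,0]},{"jaw":1,"xyz":[0,-1.5,92],"angular":[0,0,0]},{"jaw":1,"xyz":[0,-1.5,92],"angular":[0,0,0]},{"jaw":-1,"xyz":[0,-1.5,92],"angular":[0,0,0]},{"jaw":-1,"xyz":[0,-1.5,92],"angular":[0,0,0]},{"jaw":-1,"xyz":[0,-1.5,92],"angular":[0,0,0]},{"jaw":-1,"xyz":[0,-1.5,92],"angular":[0,0,0]}]'
python3 -m creep '[{"jaw":-1,"xyz":[0,0,-15],"angular":[0,0,0]},{"jaw":-1,"xyz":[0,0,-40],"angular":[0,0,0]},{"jaw":-1,"xyz":[0,0,-75],"angular":[0,0,0]},{"jaw":-1,"xyz":[0,0,-110],"angular":[0,0,0]},{"jaw":-1,"xyz":[0,0,-145],"angular":[0,0,0]},{"jaw":-1,"xyz":[0,0,-180],"angular":[0,0,0]},{"jaw":-1,"xyz":[0,0,-230],"angular":[0,0,0]},{"jaw":-1,"xyz":[0,0,-230],"angular":[0,0,0]},{"jaw":-1,"xyz":[0,0,-230],"angular":[0,0,0]}]'
python3 - <<'E'
from m1 import *
s=ctrl.read_state(); print(s["qpos"].round(2))
for h in (110,31):go(tray(-209,1,26,h),rot(PSI+np.pi/2,np.radians(8.95)))
E
```

```text
clock: 63.32
eef_pos: [427.0, -326.2, -4.1]
tool_rot: [3.139, 0.001, 1.932]
force: [-1.0, 0.3, 6.6]
width: 60.6
gripper_force: 63.4
clock: 64.45
eef_pos: [424.9, -325.7, 224.2]
tool_rot: [3.141, -0.002, 1.932]
force: [-0.7, -0.3, -3.4]
width: 60.7
gripper_force: 65.8
[ 0.98  0.51 -0.56  1.82  0.33  0.91  0.63]
shift [101.1 308.4  36.3] turn [-0.155 -0.023  0.27 ]
shift [ 97.6 320.2 114.3] turn [-0.155 -0.023  0.27 ]
```

```bash
python3 -m creep '[{"jaw":-1,"xyz":[12,38,0],"angular":[-0.02,-0.003,0.03]},{"jaw":-1,"xyz":[25,76,0],"angular":[-0.04,-0.006,0.07]},{"jaw":-1,"xyz":[37,114,5],"angular":[-0.06,-0.009,0.1]},{"jaw":-1,"xyz":[50,152,10],"angular":[-0.08,-0.012,0.135]},{"jaw":-1,"xyz":[62,190,15],"angular":[-0.1,-0.015,0.17]},{"jaw":-1,"xyz":[75,230,20],"angular":[-0.12,-0.018,0.2]},{"jaw":-1,"xyz":[88,270,28],"angular":[-0.14,-0.02,0.235]},{"jaw":-1,"xyz":[101,308,36],"angular":[-0.155,-0.023,0.27]},{"jaw":-1,"xyz":[101,308,36],"angular":[-0.155,-0.023,0.27]},{"jaw":-1,"xyz":[101,308,36],"angular":[-0.155,-0.023,0.27]},{"jaw":-1,"xyz":[101,308,36],"angular":[-0.155,-0.023,0.27]}]'
python3 - <<'E'
from m1 import *
s=ctrl.read_state(); print(s["qpos"].round(2));go(tray(-209,0.5,26,31),rot(PSI+np.pi/2,np.radians(8.95))); traychock(-209)
E
```

```text
clock: 65.82
eef_pos: [677.2, -124.0, 188.1]
tool_rot: [2.986, 0.001, 1.66]
force: [-0.4, -1.0, -2.3]
width: 60.3
gripper_force: 65.8
[ 0.42  0.68 -0.43  1.59  0.34  0.79 -0.04]
shift [ 2.   0.2 79. ] turn [-0.001  0.001 -0.001]
top tray chock s,y [-63.7  18.4] yaw 75.7 top 38.8 44
scene tray chock s,y [-45.6  -7.3] yaw -4.1 top 36.5 366
```

```bash
python3 -m creep '[{"jaw":-1,"xyz":[2,0,20],"angular":[0,0,0]},{"jaw":-1,"xyz":[2,0,40],"angular":[0,0,0]},{"jaw":-1,"xyz":[2,0,60],"angular":[0,0,0]},{"jaw":-1,"xyz":[2,0,72],"angular":[0,0,0]},{"jaw":-1,"xyz":[2,0,77],"angular":[0,0,0]},{"jaw":-1,"xyz":[2,0,79.5],"angular":[0,0,0]},{"jaw":-1,"xyz":[2,0,79.5],"angular":[0,0,0]}]'; python3 -m creep '[{"jaw":-1,"xyz":[0,0,0.6],"angular":[0,0,0]},{"jaw":-1,"xyz":[0,0,1],"angular":[0,0,0]},{"jaw":-1,"xyz":[0,0,1],"angular":[0,0,0]}]'; python3 -c "
from m1 import *
go(tray(-209,0.5,26,31),rot(PSI+np.pi/2,np.radians(8.95)))"
```

```text
clock: 66.8
eef_pos: [690.9, -119.4, 110.7]
tool_rot: [2.984, 0.001, 1.662]
force: [-0.9, 0.2, -2.1]
width: 60.6
gripper_force: 65.9
clock: 67.18
eef_pos: [691.0, -119.4, 109.7]
tool_rot: [2.984, 0.001, 1.662]
force: [0.3, 0.4, -3.0]
width: 60.1
gripper_force: 65.9
shift [-1.5 -1.7 -0.6] turn [0.002 0.001 0.   ]
```

```bash
python3 -m creep '[{"jaw":-1,"xyz":[0,-1.5,0.5],"angular":[0,0,0]},{"jaw":-1,"xyz":[0,-1.5,1],"angular":[0,0,0]},{"jaw":-1,"xyz":[0,-1.5,1],"angular":[0,0,0]}]'; python3 -m creep '[{"jaw":-1,"xyz":[0,0,0.4],"angular":[0,0,0]},{"jaw":-1,"xyz":[0,0,0.4],"angular":[0,0,0]}]'
```

```text
clock: 67.55
eef_pos: [690.6, -119.4, 109.5]
tool_rot: [2.982, 0.001, 1.662]
force: [-0.2, -0.5, 5.5]
width: 60.7
gripper_force: 66.5
clock: 67.8
eef_pos: [690.7, -119.4, 109.4]
tool_rot: [2.982, 0.001, 1.662]
force: [-1.3, -0.3, 7.2]
width: 60.8
gripper_force: 66.8
```

```bash
python3 -m creep '[{"jaw":-1,"xyz":[0,0,-0.7],"angular":[0,0,0]},{"jaw":0.5,"xyz":[0,0,-0.7],"angular":[0,0,0]},{"jaw":0.7,"xyz":[0,0,-0.7],"angular":[0,0,0]},{"jaw":1,"xyz":[0,0,-0.7],"angular":[0,0,0]},{"jaw":1,"xyz":[0,0,-0.7],"angular":[0,0,0]},{"jaw":1,"xyz":[0,0,-0.7],"angular":[0,0,0]},{"jaw":1,"xyz":[0,0,-20],"angular":[0,0,0]},{"jaw":1,"xyz":[0,0,-60],"angular":[0,0,0]},{"jaw":1,"xyz":[0,0,-100],"angular":[0,0,0]},{"jaw":1,"xyz":[0,-40,-120],"angular":[0,0,0]},{"jaw":1,"xyz":[0,-80,-120],"angular":[0,0,0]},{"jaw":1,"xyz":[0,-120,-120],"angular":[0,0,0]}]'
python3 -m creep '[{"jaw":1,"xyz":[0,-60,0],"angular":[0,0,0]},{"jaw":1,"xyz":[0,-120,0],"angular":[0,0,0]},{"jaw":1,"xyz":[0,-170,-20],"angular":[0,0,0]},{"jaw":1,"xyz":[0,-170,-20],"angular":[0,0,0]},{"jaw":1,"xyz":[0,-170,-20],"angular":[0,0,0]},{"jaw":1,"xyz":[0,-170,-20],"angular":[0,0,0]}]'
python3 - <<'E'
from m1 import *
for b in(38,-85.5,-209): print(b); traychock(b)
im1=grab("top")[0]; grab("scene","s9")
im=cv2.imread("pics/s9.png"); a=cv2.resize(im[110:320,130:370],(560,490)); cv2.imwrite("pics/s9c.png",a)
E
```

```text
clock: 69.3
eef_pos: [552.0, -132.1, 209.1]
tool_rot: [2.982, 0.002, 1.662]
force: [1.2, -0.1, -0.4]
width: 85.2
gripper_force: 0.0
clock: 70.05
eef_pos: [384.2, -147.3, 201.1]
tool_rot: [2.982, 0.001, 1.663]
force: [0.4, 0.8, -0.2]
width: 85.5
gripper_force: 0.0
38
top tray chock s,y [-53.2   1.4] yaw 95.8 top 42.6 197
top tray filter s,y [-1.2 -2.9] [86. 55.] 86.4 top 64.6
scene tray chock s,y [-45.1  -5.2] yaw 18.3 top 38.2 384
scene tray filter s,y [-0.3 -0.8] [89. 55.] 88.4 top 62.9
-85.5
top tray chock s,y [-53.9  -1.2] yaw 90.2 top 41.4 195
top tray filter s,y [-2.8 -3.3] [86. 58.] 86.8 top 65.0
scene tray chock s,y [-45.9  10. ] yaw -0.1 top 38.4 350
scene tray filter s,y [-1.8 -1.4] [57. 89.] 0.9 top 62.9
-209
top tray chock s,y [-50.    7.2] yaw 83.1 top 42.0 210
top tray filter s,y [-1.4  0.9] [87. 56.] 87.5 top 65.2
scene tray chock s,y [-43.5  13.3] yaw -7.9 top 38.0 306
scene tray filter s,y [-0.9  2.1] [55. 91.] 0.0 top 63.0
```

View pics/s9c.png

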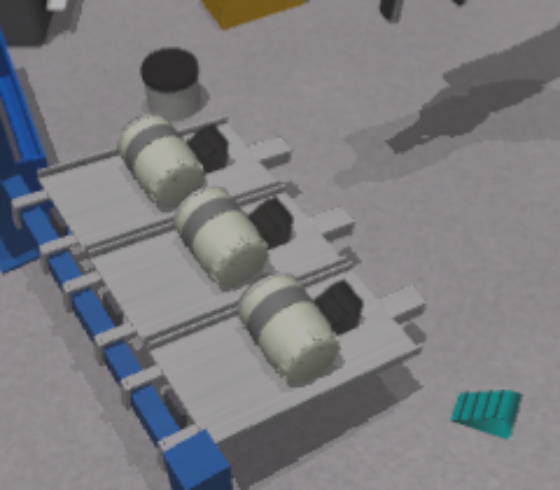

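All three filters lie across their trays on the chocks, at crop (160,160), (220,237) and (290,327), and the jaws are clear. Hand in.

```bash
python3 -c "
from cell import ctrl
print(ctrl.finish_job())"
```

```text
the job is handed in; nothing more can be done
None
```

The job is handed in: all three trays were proved locked, left to right, with a pull of about 15 N held for over a second, and each now holds one oil filter resting on an uphill-facing chock.

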